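# Space the rack's dividers with a spacer block

## Task

Make three equal slots in the sorting rack with the orange spacer block: starting at the blue end plate and working outward, put the block's notch down over the next divider, draw it back until the block's thick leg just touches the plate or divider before it, lift the block straight off and step on to the next, without pushing dividers already set out of place. When all three are set, stand the block upright in the grey tray and leave it there; leave the pin tub, eraser and sharpener alone.

Things in the scene. Friction and masses are not known exactly. Their poses are not given: they have to be found in the camera images.
- rack: Sorting rack, fixed: wooden base 84 x 220 x 12 mm, two steel guide rods along the row (25 mm either side of its middle, tops 25 mm above the table), a blue end plate, three sliding dividers, and at the other end a wooden block 32 mm high, 204 mm from the end plate's middle. Origin at the centre of the underside; y along the row from end plate to dividers, x across, z up.
- end_plate (a point): Top centre of the blue end plate, fixed at the -y end of the rack: 10 mm thick along the row (y), 68 mm wide (x), top 57 mm above the table. Axes as the rack's.
- divider1_top (a point): Top centre of the first sliding divider counted from the blue end plate: wooden plate, 10 mm thick along the row (y), 60 mm wide (x), top 57 mm above the table, bottom 13 mm above the table. Slides only along the rack's y, with about 4 N of friction; it stays where it is left. At the start its centre is 51 to 69 mm from the centre of the end plate. Axes as the rack's.
- divider2_top (a point): Top centre of the second sliding divider counted from the blue end plate: wooden plate, 10 mm thick along the row (y), 60 mm wide (x), top 57 mm above the table, bottom 13 mm above the table. Slides only along the rack's y, with about 4 N of friction; it stays where it is left. At the start its centre is 32 to 68 mm from the centre of the divider before it. Axes as the rack's.
- divider3_top (a point): Top centre of the third sliding divider counted from the blue end plate: wooden plate, 10 mm thick along the row (y), 60 mm wide (x), top 57 mm above the table, bottom 13 mm above the table. Slides only along the rack's y, with about 4 N of friction; it stays where it is left. At the start its centre is 32 to 68 mm from the centre of the divider before it. Axes as the rack's.
- spacer_center (a point): Centre of the loose spacer block (about 0.12 kg), half-way up, 41 mm above its feet; it starts upright. 34 mm wide (x), 50 mm long (y), 82 mm high. Below: two orange legs and a notch under a 10 mm bridge. Above: a black grip, centred, 30 mm (x) by 26 mm (y), 40 to 82 mm above the feet. In use its y lies along the rack's y, the thick leg (-y end) towards the end plate.
- spacer_notch (a point): Middle of the notch's roof: 9 mm to +y of the block's middle, 30 mm above its feet; axes as the block's. Along y: thick leg 28 mm, notch 12 mm (its lower 18 mm flares to 22 mm, so it guides itself over a divider), thin leg 10 mm. Drawn back to -y till the thick leg touches, the thin leg pushing the divider along, it leaves a 30 mm slot (40 mm middle to middle).
- tray_in (a point): Centre of the inner floor of the fixed grey tray, 5 mm above the table; the tray is 120 (x) x 100 (y) mm outside, walls 5 mm thick and 20 mm high. Axes as the tray's.
- pin_tub: Clear open tub of push pins, 55 mm across, 30 mm high, loose; origin at the centre of its underside. Leave alone.
- eraser: Eraser in a blue sleeve, 20 x 42 x 12 mm, loose; origin at the centre of its underside. Leave alone.
- pencil_sharpener: Red pencil sharpener, 16 x 26 x 15 mm, loose; origin at the centre of its underside. Leave alone.
Things that resemble listed ones, but are neither listed nor needed, are in the scene too. Of the things like the part that bears spacer_center, leave any that is yellow; of the rest the smaller one is meant.

How it is judged:
By the outcome, as a careful person would: the job done as asked, in the order asked, and still so for the second after the job is handed in, with the robot touching nothing.
It also fails if it takes over 53 s, if anything falls off the work surface, if the arm or the gripper's body presses on something with over 40 N, if the wrist force passes 120 N, or if a joint passes its speed limit or range.

## Robot

A 6-joint arm with a two-finger parallel gripper is mounted at the origin on a cart in front of the work surface, level with it; the furniture and walls round the work are solid. World frame = base frame: x ahead of the robot, y to its left, z up, the work surface at z = 0. Lengths are in m, angles in degrees, forces in N, time in s.
With the tool pointing down it reaches from about 0.4 to 0.825 m from the base axis. Payload 7 kg.
Tool frame: the origin (TCP) lies on the centre line of the jaws, within the pads' length; the fingertips stand 8 mm ahead of it and the grasp point (between the pads) lies 11 mm behind it; z points along the fingers, x is the direction in which the jaws open and shut, and the axes are right-handed (so a half turn about z gives the same grasp; the last joint's range is limited). The gripper opens to 88 mm and grips with 3 to 60 N. Pads are 19 mm wide; open, the fingers measure 130 mm over their backs; the gripper's body (78 mm by 193 mm) begins 47 mm behind the grasp point.
Start: joints at [85.606, 20.546, 0.682, 0, -70.136, -16.507], TCP at [0.241, 0.631, 0.235] pointing down, gripper open.
Joint ranges: [-176.03, 176.03], [-82.01, 121.73], [-58.28, 71.71], [-173.87, 95.51], [-174.79, -0.11], [-173.66, 173.66]. Speed limits (degrees/s): [136.94, 136.94, 172.46, 180, 180, 180].

## Interface

Orientations are given as [roll, pitch, yaw] about the fixed x, y, z axes, in that order (R = Rz(yaw) Ry(pitch) Rx(roll)).
In Python, from station import * gives the robot as it stands.
- The arm moves only by the tool step_arm, never from a script. Its argument "plan" is a list of rows, each a list of 3 entries, a list of its own where there are three numbers: the closure, from -1 (fully open) to 1 (shut), so that 0 is half open, then the shift along the tool's x, y, z scaled (see below), then the turn about the tool's z scaled (see below). A call has 1 to 12 rows; each row shifts and turns the pose as measured when the row begins, along the tool's axes as they then stand; what a row does not reach is not made up. The controller multiplies each number of a shift by 0.1 m and each number of a turn by 180 degrees. A row lasts 1/10 s, in which the tool goes at most 50 mm and 8.59 degrees, less where a joint would pass 70% of its speed; a pose out of reach is approached as far as the arm can. A call with a number of a shift or a turn outside -1 to 1 is refused whole. A call with a gripper value outside its range is refused whole. The fingers move at their own pace and stop on an object; "squeeze" is the grip in N (left out, the last holds). Time passes only in rows, so rows that do not move let the fingers close. It gives the time, the measured TCP pose, the force and the opening at its end, in the units of the state.
- get_state(): the state, without advancing time (a new reading comes with each control period).
- snapshot(name): name is "side" or "top"; returns a dict with "frame" (400x640x3 uint8, blue, green, red), "mtx" (3x3 intrinsics, pixels), "dist" ([k1, k2, p1, p2, k3] as OpenCV has them; the pictures are not rectified), "cam_to_world" (4x4, takes a point from camera to world coordinates). Camera axes: x right, y down, z forward; pixel columns grow to the right and rows downward; lengths in m; the calibration is good to about 2 mm. A picture is of the moment at which its call begins. There is no depth.
- job_done(): hands the job in, once; it reports no verdict.
Trained networks look in the newest picture that a camera, given by its name, has taken for a name from the list of things; names that differ only in an ending like _2 or _b are one class to them, and where a whole thing is asked for, a point or a joint stands for the part that bears it (a point fixed in the world has none). Each returns a list of dicts, best first, with "confidence" (0 to 1); they miss things now and then, are a little off and sometimes report something else, mostly with a low value. They report only what shows in the picture. A call takes as long as a camera call. They do not tell look-alikes from the thing itself.
- cut_out(camera, label): "mask" (400x640 bool, what is visible of it) and "box" ([left, top, right, bottom] in pixels, round what is visible of it).
- place_of(camera, label): "uv" ([column, row] in pixels: a listed point, or the origin of a listed thing).
The state is a dict: "time": time; "joints": joint angles; "joint_vel": joint speeds; "effort": joint torques, N m; "position": TCP position; "tcp_rot": TCP orientation; "wrist_force": force on the tool from outside, world axes, zero at the start; "moment": the same for the moment, N m; "finger_gap": opening from 0.0 (shut) to 1.0 (fully open).
Only numpy, scipy, OpenCV 4.12 (cv2) and the standard library are available. Lean on these libraries where they do the work, as an engineer would, in place of code of your own. Each camera call takes 0.05 s, during which the arm holds its last target.

## Working session

There is one attempt and no reset: what is moved stays moved. The work goes in short steps, Python scripts to look and compute and a tool call to move; the robot and the scene stay as the last step left them, time stands still between calls to the robot, and variables do not carry over. Pictures are saved under pics/ and viewed, and the job is handed in when it is done.

Besides the shell and the picture viewer there is one more tool, called after "Request:" as name(argument=value, ...) on one line, values as JSON. step_arm: Moves the arm, as the interface text tells. Shifts and turns lie within -1 to 1; 1 stands for 0.1 m of shift or 180 degrees of turn. Its arguments: {"type":"object","properties":{"plan":{"type":"array"},"squeeze":{"type":"number"}},"required":["plan"]}

```bash
ls; mkdir -p pics
python3 - <<'E'
from station import *
import cv2
print(get_state())
for n in ("side","top"):
    s=snapshot(n); cv2.imwrite(f"pics/{n}0.png",s["frame"]); print(n,s["mtx"],s["dist"],s["cam_to_world"])
    for l in ["rack","end_plate","divider1_top","divider2_top","divider3_top","spacer_center","spacer_notch","tray_in","pin_tub","eraser","pencil_sharpener"]:
        print(l,[(round(d["confidence"],2),[round(float(x),1) for x in d["uv"]]) for d in place_of(n,l)])
E
```

```text
pics
{'time': 0.0, 'joints': array([ 8.56039750e+01,  2.05912092e+01,  6.33513985e-01, -2.10669955e-02,
       -7.01365733e+01, -1.65054936e+01]), 'joint_vel': array([ 0.05918146,  0.02456344,  0.04254663, -0.09370275, -0.03789485,
        0.13841368]), 'effort': array([-6.50894999e-04, -5.82721961e+01,  2.93045551e+01,  6.99691460e+00,
        6.80463592e-03, -1.75280138e-04]), 'position': array([0.24067814, 0.6301129 , 0.23362029]), 'tcp_rot': array([-1.79992203e+02, -9.60109240e-02, -1.10908700e+02]), 'wrist_force': array([-0.30676626, -0.06721829,  0.5280759 ]), 'moment': array([-0.03279136,  0.02037861,  0.001573  ]), 'finger_gap': 0.9992126281444864}
side [[375.67728819   0.         316.08903019]
 [  0.         375.67728819 205.13018094]
 [  0.           0.           1.        ]] [-0.0803821  0.         0.         0.         0.       ] [[ 0.89990337 -0.23086773  0.36996488  0.27363455]
 [-0.43555915 -0.43401239  0.78861998 -0.64899156]
 [-0.02149756 -0.87082337 -0.49112577  0.48468046]
 [ 0.          0.          0.          1.        ]]
rack [(0.86, [322.1, 226.6])]
end_plate [
[... 681 characters left out ...]
  ] [[-0.00234637 -0.98369383  0.17983587  0.39014477]
 [-0.9999878   0.00308989  0.00385445 -0.00436611]
 [-0.00434727 -0.17982463 -0.98368908  0.91857645]
 [ 0.          0.          0.          1.        ]]
rack [(0.94, [310.3, 172.6]), (0.46, [388.6, 219.0])]
end_plate [(0.71, [343.1, 175.1])]
divider1_top [(0.56, [325.2, 174.1])]
divider2_top [(0.62, [306.0, 167.0])]
divider3_top [(0.63, [281.1, 162.9])]
spacer_center [(0.87, [393.9, 219.1]), (0.68, [441.2, 237.2]), (0.62, [432.6, 196.1])]
spacer_notch [(0.66, [439.3, 235.4]), (0.58, [429.5, 194.4])]
tray_in [(0.96, [255.2, 232.3])]
pin_tub [(0.63, [317.9, 238.6])]
eraser [(0.53, [415.4, 152.1])]
pencil_sharpener [(0.55, [216.8, 157.5])]
```

View pics/side0.png

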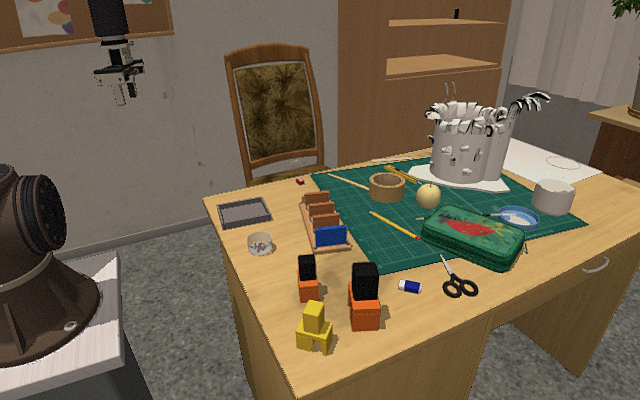

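View pics/top0.png

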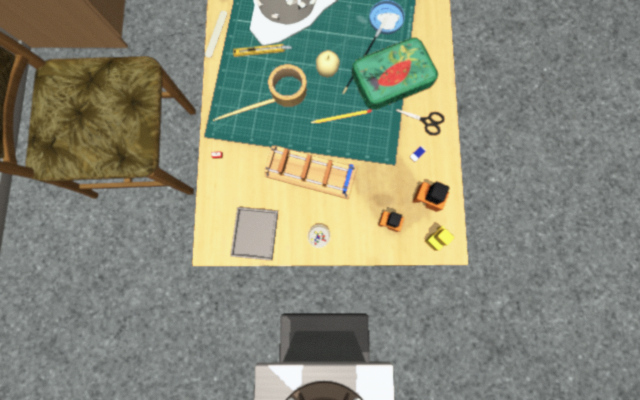

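Run:
```python
import cv2
s=cv2.imread("pics/side0.png"); t=cv2.imread("pics/top0.png")
cv2.imwrite("pics/side0z.png",cv2.resize(s[160:360,210:450],None,fx=3,fy=3,interpolation=cv2.INTER_CUBIC)[:600])
cv2.imwrite("pics/top0z.png",cv2.resize(t[120:270,210:460],None,fx=3.2,fy=3.2,interpolation=cv2.INTER_CUBIC))
```

```text
(no output)
```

View pics/side0z.png

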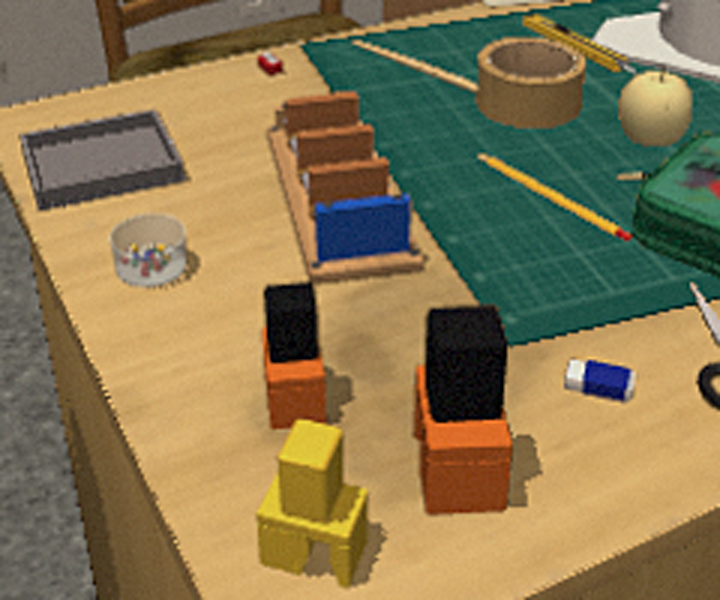

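View pics/top0z.png

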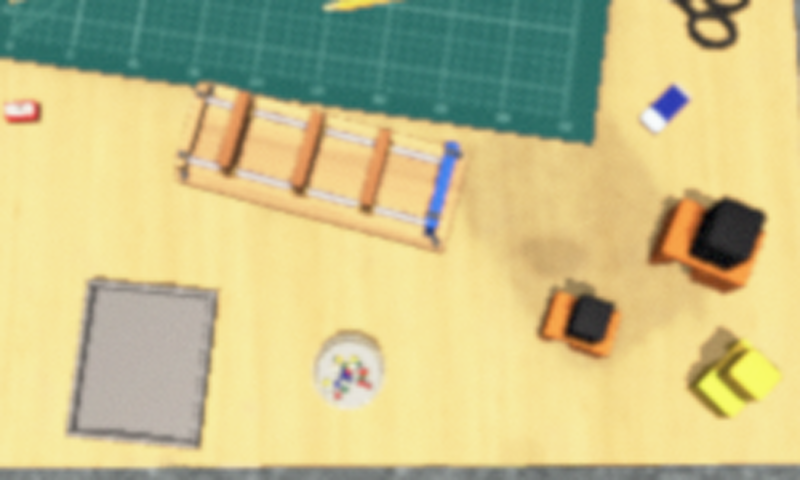

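The small orange block, top view (393,219) and side view (308,278), is the target. The larger orange one is at top (433,195), the yellow one at top (440,238). The blue plate is at the right end of the rack, top (349,179). Next I'll turn these into positions.

```bash
cat > h.py <<'E'
import numpy as np, cv2
from scipy.optimize import least_squares
from station import *
CAM={"side":(np.array([[375.67728819,0,316.08903019],[0,375.67728819,205.13018094],[0,0,1]]),np.array([-0.0803821,0,0,0,0]),np.array([[0.89990337,-0.23086773,0.36996488,0.27363455],[-0.43555915,-0.43401239,0.78861998,-0.64899156],[-0.02149756,-0.87082337,-0.49112577,0.48468046],[0,0,0,1]])),
"top":(np.array([[370.7230854,0,322.90867278],[0,370.7230854,191.33242301],[0,0,1]]),np.array([0.01635757,0,0,0,0]),np.array([[-0.00234637,-0.98369383,0.17983587,0.39014477],[-0.9999878,0.00308989,0.00385445,-0.00436611],[-0.00434727,-0.17982463,-0.98368908,0.91857645],[0,0,0,1]]))}
def proj(c,P):
    K,d,T=CAM[c]; R=T[:3,:3].T; t=-R@T[:3,3]
    return cv2.projectPoints(np.atleast_2d(np.asarray(P,float)),cv2.Rodrigues(R)[0],t,K,d)[0].reshape(-1,2)
def atz(c,uv,z):
    K,d,T=CAM[c]
    n=cv2.undistortPoints(np.array(uv,float).reshape(1,1,2),K,d).ravel()
    r=T[:3,:3]@np.r_[n,1]; return T[:3,3]+r*(z-T[2,3])/r[2]
def frame(x,y,yaw,z=0):
    c,s=np.cos(yaw),np.sin(yaw); return lambda p: np.asarray(p)@np.array([[c,s,0],[-s,c,0],[0,0,1]])+[x,y,z]
def box(x0,x1,y0,y1,z0,z1):
    v=np.array([[x,y,z] for x in(x0,x1) for y in(y0,y1) for z in(z0,z1)],float)/1000
    e=[(i,j) for i in range(8) for j in range(i) if bin(i^j).count('1')==1]
    return v,e
def draw(img,c,F,boxes,scale,off,col):
    for b in boxes:
        v,e=b; p=(proj(c,F(v))-off+.5)*scale-.5
        for i,j in e: cv2.line(img,tuple(int(q) for q in np.round(p[i])),tuple(int(q) for q in np.round(p[j])),col,1,cv2.LINE_AA)
def spacer(k=1):
    return [tuple((b[0]*k,b[1])) for b in (box(-17,17,-25,3,0,40),box(-17,17,15,25,0,40),box(-15,15,-13,13,40,82))]
E
python3 - <<'E'
from h import *
for l,uvt,uvs,z in [("end",(343.1,175.1),(334.7,226.2),.057),("d1",(325.2,174.1),(325.4,215.6),.057),("d2",(306,167),(324.8,204.3),.057),("d3",(281.1,162.9),(315.3,192.1),.057),("tray",(255.2,232.3),(240,212.6),.005),("sp",(393.9,219.1),(308,278),.041),("big",(433,195),(362,294),.055),("yel",(441,237),(314.6,324.5),.041),("tub",(317.9,238.6),(260.1,251),0),("rack",(310.3,172.6),(322.1,226.6),0)]:
    print(l,atz("top",uvt,z).round(4),atz("side",uvs,z).round(4))
E
python3 - <<'E'
import sys; sys.path.insert(0,'.')
import cv2
s=cv2.imread("pics/side0.png"); t=cv2.imread("pics/top0.png")
a=cv2.resize(s[245:310,285:340],None,fx=8,fy=8,interpolation=cv2.INTER_CUBIC)
b=cv2.resize(t[200:240,370:415],None,fx=8,fy=8,interpolation=cv2.INTER_CUBIC)
import numpy as np
im=np.zeros((max(a.shape[0],b.shape[0]),a.shape[1]+b.shape[1],3),np.uint8); im[:a.shape[0],:a.shape[1]]=a; im[:b.shape[0],a.shape[1]:]=b
cv2.imwrite("pics/spz.png",im);
E
```

```text
end [ 0.5868 -0.0492  0.057 ] [ 0.5911 -0.0619  0.057 ]
d1 [ 0.5894 -0.0065  0.057 ] [ 0.5935 -0.0142  0.057 ]
d2 [0.6069 0.0393 0.057 ] [0.6154 0.0318 0.057 ]
d3 [0.6172 0.099  0.057 ] [0.6226 0.0976 0.057 ]
tray [0.4554 0.1657 0.005 ] [0.4473 0.1774 0.005 ]
sp [ 0.4831 -0.169   0.041 ] [ 0.479  -0.1694  0.041 ]
big [ 0.5384 -0.2605  0.055 ] [ 0.5346 -0.2617  0.055 ]
yel [ 0.4408 -0.2777  0.041 ] [ 0.4421 -0.2737  0.041 ]
tub [0.4399 0.0118 0.    ] [0.4425 0.0036 0.    ]
rack [0.6066 0.0312 0.    ] [0.606  0.0287 0.    ]
```

View pics/spz.png

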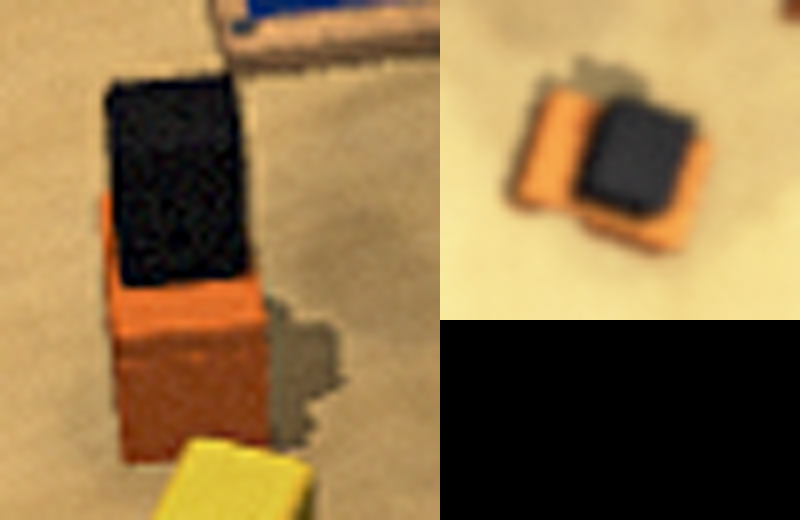

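```bash
cat >> h.py <<'E'
def render(c,F,boxes,roi,ss=6):
    x0,y0,x1,y1=roi; m=np.zeros(((y1-y0)*ss,(x1-x0)*ss),np.uint8)
    for v,e in boxes:
        p=(proj(c,F(v))-[x0,y0]+.5)*ss-.5
        h=cv2.convexHull((p*16).round().astype(np.int32)); cv2.fillConvexPoly(m,h,255,cv2.LINE_8,4)
    return cv2.resize(m,(x1-x0,y1-y0),interpolation=cv2.INTER_AREA)/255.
E
python3 - <<'E'
from h import *
from scipy.optimize import minimize
ims={c:cv2.imread(f"pics/{c}0.png") for c in("side","top")}
roi={"side":(285,245,340,303),"top":(374,202,414,238)}
M={};W={}
for c,r in roi.items():
    im=ims[c][r[1]:r[3],r[0]:r[2]].astype(float)
    B,G,R=im[...,0],im[...,1],im[...,2]
    blk=im.max(2)<70
    org=(R-B>70)&(G<0.62*R)&(R>70)
    m=(blk|org)
    n,l,st,_=cv2.connectedComponentsWithStats(m.astype(np.uint8)); k=1+st[1:,4].argmax(); m=l==k
    M[c]=m.astype(float); W[c]=np.ones_like(M[c])
    cv2.imwrite(f"pics/m_{c}.png",cv2.resize(m.astype(np.uint8)*255,None,fx=6,fy=6,interpolation=0))
W["side"][54:,20:]=0   # yellow
def cost(p,cs=("side","top"),flip=0):
    s=0
    for i,c in enumerate(cs):
        F=frame(p[0],p[1],p[2]+flip*np.pi)
        s+=(W[c]*(render(c,F,spacer(),roi[c])-M[c])**2).sum()
    return s
for flip in(0,1):
  for cs in(("side","top"),("side",),("top",)):
    best=min((minimize(cost,[.481,-.169,y],args=(cs,flip),method="Nelder-Mead",options=dict(initial_simplex=np.array([[.481,-.169,y],[.487,-.169,y],[.481,-.163,y],[.481,-.169,y+.15]]),xatol=1e-5,fatol=1e-3)) for y in(-.1,-.3)),key=lambda r:r.fun)
    print(flip,cs,best.x[:2].round(4),np.degrees(best.x[2]).round(2),best.fun.round(1))
    if flip==0 and len(cs)==2: P=best.x
out=[]
for c,r in roi.items():
    im=cv2.resize(ims[c][r[1]:r[3],r[0]:r[2]],None,fx=7,fy=7,interpolation=cv2.INTER_CUBIC)
    draw(im,c,frame(*P),spacer(),7,np.array(r[:2]),(0,255,0)); out.append(cv2.copyMakeBorder(im,0,420-im.shape[0],0,0,0))
cv2.imwrite("pics/spfit.png",np.hstack(out))
E
```

```text
0 ('side', 'top') [ 0.4785 -0.1671] -20.93 221.1
0 ('side',) [ 0.4787 -0.1669] -20.72 30.3
0 ('top',) [ 0.4787 -0.1604] -4.07 165.7
1 ('side', 'top') [ 0.4788 -0.1665] -20.62 231.3
1 ('side',) [ 0.4787 -0.1668] -20.87 31.7
1 ('top',) [ 0.4876 -0.1734] 36.85 171.3
```

View pics/spfit.png

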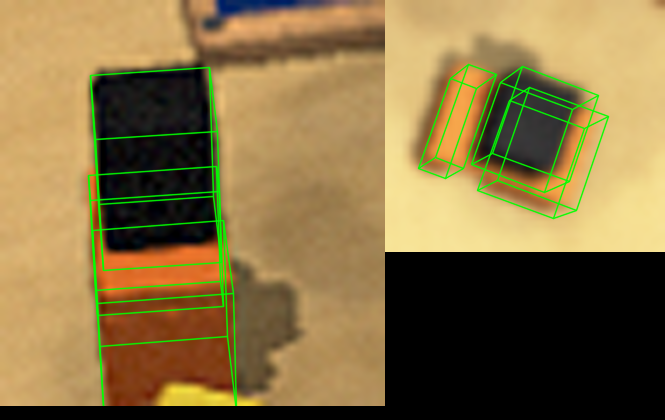

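Run:
```python
import cv2,numpy as np
a=cv2.imread("pics/m_side.png");b=cv2.imread("pics/m_top.png")
b=cv2.copyMakeBorder(b,0,a.shape[0]-b.shape[0],0,0,0,value=(90,90,90))
cv2.imwrite("pics/mm.png",np.hstack([a,b]))
im=cv2.imread("pics/top0.png"); 
for v in (212,216,220,224,228): print(v,[tuple(int(q) for q in im[v,u]) for u in range(378,408,2)])
```

```text
212 [(128, 197, 228), (124, 187, 220), (75, 118, 155), (63, 138, 224), (74, 160, 236), (69, 126, 191), (64, 96, 121), (48, 63, 72), (56, 74, 86), (93, 138, 165), (112, 173, 207), (118, 186, 221), (123, 193, 226), (128, 196, 228), (132, 200, 230)]
216 [(127, 194, 227), (91, 140, 174), (52, 112, 192), (74, 162, 245), (66, 143, 233), (31, 65, 120), (29, 30, 31), (49, 50, 49), (52, 52, 53), (51, 52, 49), (52, 52, 52), (50, 52, 59), (85, 137, 172), (119, 188, 224), (126, 197, 229)]
220 [(110, 167, 201), (45, 90, 142), (73, 160, 241), (75, 165, 246), (56, 121, 200), (18, 23, 37), (50, 49, 51), (55, 55, 57), (53, 53, 54), (52, 53, 53), (49, 49, 50), (49, 84, 137), (76, 157, 237), (115, 183, 223), (130, 198, 229)]
224 [(77, 127, 164), (52, 115, 192), (66, 147, 234), (71, 155, 239), (40, 82, 140), (26, 36, 53), (27, 29, 33), (39, 37, 40), (46, 44, 49), (51, 51, 52), (51, 64, 90), (65, 139, 225), (105, 178, 235), (124, 193, 226), (131, 200, 230)]
228 [(146, 221, 244), (142, 216, 242), (141, 216, 240), (135, 206, 235), (123, 189, 223), (67, 117, 170), (42, 92, 159), (47, 109, 184), (53, 114, 188), (64, 142, 225), (73, 161, 242), (88, 172, 242), (120, 189, 227), (131, 202, 231), (135, 208, 235)]
```

View pics/mm.png

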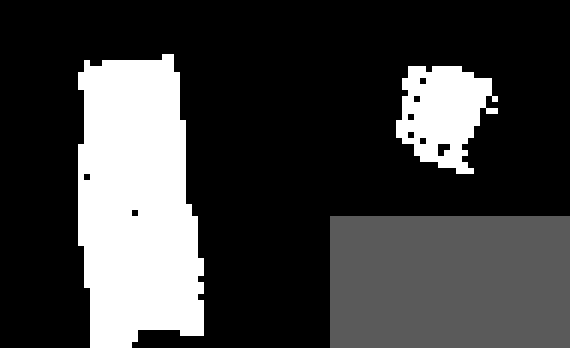

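```bash
cat > fit.py <<'E'
from h import *
from scipy.optimize import minimize
ims={c:cv2.imread(f"pics/{c}0.png") for c in("side","top")}
roi={"side":(285,245,340,312),"top":(374,202,414,238)}
M={};W={};BK={}
for c,r in roi.items():
    im=ims[c][r[1]:r[3],r[0]:r[2]].astype(float)
    B,G,R=im[...,0],im[...,1],im[...,2]
    blk=im.max(2)<75
    org=(B/R<.42)&(G<0.72*R)&(R>70)&~blk
    m=(blk|org)
    n,l,st,_=cv2.connectedComponentsWithStats(m.astype(np.uint8)); k=1+st[1:,4].argmax(); m=l==k
    M[c]=m.astype(float);BK[c]=(m&blk).astype(float); W[c]=np.ones_like(M[c])
W["side"][52:,18:]=0
def cost(p,cs=("side","top"),flip=0,k=1):
    s=0
    for i,c in enumerate(cs):
        F=frame(p[0],p[1],p[2]+flip*np.pi)
        s+=(W[c]*(render(c,F,spacer(k),roi[c])-M[c])**2).sum()
        s+=(W[c]*(render(c,F,spacer(k)[2:],roi[c])-BK[c])**2).sum()
    return s
def run(cs,flip,k=1):
    return min((minimize(cost,[.481,-.165,y],args=(cs,flip,k),method="Nelder-Mead",options=dict(initial_simplex=np.array([[.481,-.165,y],[.487,-.165,y],[.481,-.16,y],[.481,-.165,y+.15]]),xatol=1e-5,fatol=1e-3)) for y in(-.1,-.3)),key=lambda r:r.fun)
for flip in(0,1):
  for cs in(("side","top"),("side",),("top",)):
   for k in (1,.9):
    best=run(cs,flip,k)
    print(flip,cs,k,best.x[:2].round(4),np.degrees(best.x[2]).round(2),best.fun.round(1))
    if flip==0 and len(cs)==2 and k==1: P=best.x
out=[]
for c,r in roi.items():
    im=cv2.resize(ims[c][r[1]:r[3],r[0]:r[2]],None,fx=7,fy=7,interpolation=cv2.INTER_CUBIC)
    draw(im,c,frame(*P),spacer(),7,np.array(r[:2]),(0,255,0)); out.append(cv2.copyMakeBorder(im,0,470-im.shape[0],0,0,0))
cv2.imwrite("pics/spfit2.png",np.hstack(out))
E
python3 fit.py
```

```text
0 ('side', 'top') 1 [ 0.4794 -0.1647] -20.26 210.8
0 ('side', 'top') 0.9 [ 0.4806 -0.1627] -15.56 233.1
0 ('side',) 1 [ 0.479  -0.1659] -20.77 91.7
0 ('side',) 0.9 [ 0.4829 -0.1564] -14.32 55.7
0 ('top',) 1 [ 0.4798 -0.1637] -18.7 116.6
0 ('top',) 0.9 [ 0.4804 -0.1647] -22.04 61.1
1 ('side', 'top') 1 [ 0.4796 -0.1642] -20.39 217.7
1 ('side', 'top') 0.9 [ 0.4806 -0.1626] -15.42 241.2
1 ('side',) 1 [ 0.4789 -0.1659] -20.62 93.0
1 ('side',) 0.9 [ 0.483  -0.1562] -14.14 56.7
1 ('top',) 1 [ 0.4788 -0.1633] -23.45 119.0
1 ('top',) 0.9 [ 0.4806 -0.1647] -21.63 63.9fit.py:10: RuntimeWarning: divide by zero encountered in divide
  org=(B/R<.42)&(G<0.72*R)&(R>70)&~blk
fit.py:10: RuntimeWarning: invalid value encountered in divide
  org=(B/R<.42)&(G<0.72*R)&(R>70)&~blk
```

View pics/spfit2.png

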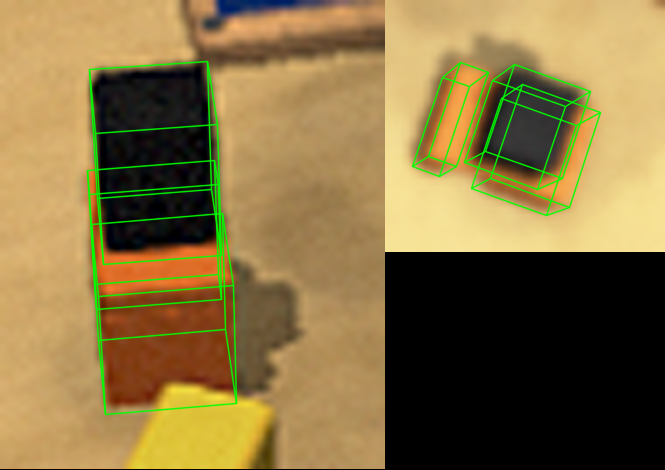

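Run:
```python
import cv2,numpy as np
def z(f,o,x0,y0,x1,y1,k):
    im=cv2.imread(f)[y0:y1,x0:x1]; im=cv2.resize(im,None,fx=k,fy=k,interpolation=cv2.INTER_CUBIC)
    for u in range((x0+9)//10*10,x1,10): cv2.putText(im,str(u),(int((u-x0+.5)*k),10),0,.35,(255,255,255),1); cv2.line(im,(int((u-x0+.5)*k),12),(int((u-x0+.5)*k),18),(255,255,255),1)
    for v in range((y0+9)//10*10,y1,10): cv2.putText(im,str(v),(0,int((v-y0+.5)*k)),0,.35,(255,255,255),1); cv2.line(im,(22,int((v-y0+.5)*k)),(28,int((v-y0+.5)*k)),(255,255,255),1)
    cv2.imwrite(o,im)
z("pics/side0.png","pics/rs.png",290,180,360,255,8)
z("pics/top0.png","pics/rt.png",260,140,360,200,8)
z("pics/side0.png","pics/ts.png",210,190,280,235,9)
z("pics/top0.png","pics/tt.png",225,200,285,262,9)
```

```text
(no output)
```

View pics/rs.png

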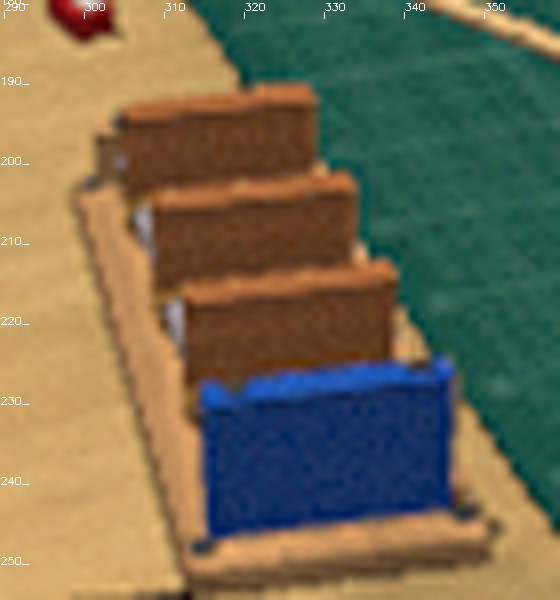

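View pics/rt.png

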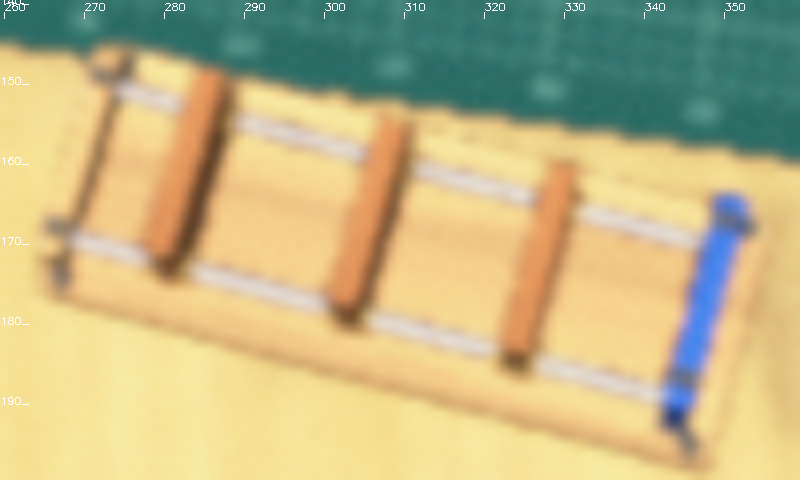

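View pics/ts.png

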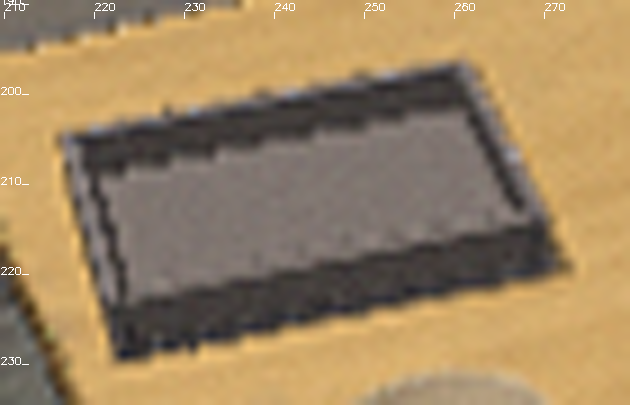

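View pics/tt.png

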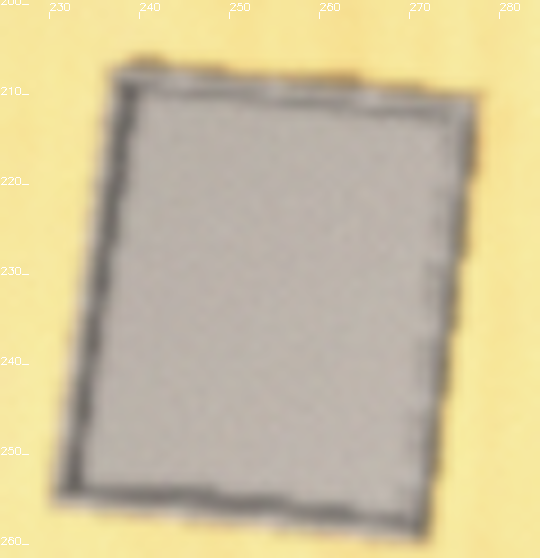

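Run:
```python
from h import *
T=[(282.75,160.25),(305.75,165.75),(326.75,171.6),(347.3,177.4)]
S=[(316.75,192.4),(321.4,203.25),(325.9,214.6),(330.5,227.25)]
a=np.array([atz("top",u,.057) for u in T]);b=np.array([atz("side",u,.057) for u in S])
print(a.round(4));print(b.round(4)); print(np.diff(a,axis=0),np.diff(b,axis=0))
# tray outer top corners z=.02
k=9
tt=[(118,72),(478,95),(425,535),(60,495)]; ts=[(65,138),(465,65),(550,222),(118,305)]
ta=np.array([atz("top",(225+x/9-.5,200+y/9-.5),.02) for x,y in tt]); tb=np.array([atz("side",(210+x/9-.5,190+y/9-.5),.02) for x,y in ts])
print(ta.round(4),ta.mean(0));print(tb.round(4),tb.mean(0))
```

```text
[[ 0.6238  0.0952  0.057 ]
 [ 0.61    0.0399  0.057 ]
 [ 0.5955 -0.0103  0.057 ]
 [ 0.5812 -0.0591  0.057 ]]
[[ 0.6251  0.0945  0.057 ]
 [ 0.6107  0.04    0.057 ]
 [ 0.5964 -0.0109  0.057 ]
 [ 0.5814 -0.0614  0.057 ]]
[[-0.0137677  -0.05527961  0.        ]
 [-0.01453748 -0.0501907   0.        ]
 [-0.0143261  -0.04880585  0.        ]] [[-0.0144164  -0.05454313  0.        ]
 [-0.01426515 -0.05090228  0.        ]
 [-0.01502991 -0.05048668  0.        ]]
[[0.5149 0.2078 0.02  ]
 [0.5083 0.1099 0.02  ]
 [0.3909 0.1216 0.02  ]
 [0.4017 0.2187 0.02  ]] [0.45396156 0.16447633 0.02      ]
[[0.399  0.2184 0.02  ]
 [0.515  0.2062 0.02  ]
 [0.5065 0.1089 0.02  ]
 [0.3911 0.1218 0.02  ]] [0.45291553 0.16384238 0.02      ]
```

Run:
```python
from h import *
s=lambda x,y,z: print("side",(x,y,z),atz("side",(285+x/8-.5,245+y/8-.5),z).round(4))
t=lambda x,y,z: print("top",(x,y,z),atz("top",(370+(x-440)/8-.5,200+y/8-.5),z).round(4))
s(122,462,0);s(268,443,0);s(115,340,.04);s(266,318,.04);s(103,195,.04);s(122,285,.04);s(250,272,.04);s(107,90,.082);s(235,78,.082)
print()
t(643,157,.082);t(622,100,.082);t(695,115,.082);t(660,212,.082);t(590,195,.082)
print();t(555,90,.04);t(513,205,.04);t(710,140,.04);t(680,235,.04)
F=frame(.48,-.165,np.radians(-18))
for z in(.082,.04): print(z,F(np.array([[-.017,-.025,z],[.017,-.025,z],[.017,.025,z],[-.017,.025,z]])).round(4))
```

```text
side (122, 462, 0) [ 0.4567 -0.179   0.    ]
side (268, 443, 0) [ 0.4888 -0.1886  0.    ]
side (115, 340, 0.04) [ 0.4553 -0.1827  0.04  ]
side (266, 318, 0.04) [ 0.4878 -0.1914  0.04  ]
side (103, 195, 0.04) [ 0.4727 -0.1358  0.04  ]
side (122, 285, 0.04) [ 0.464  -0.1668  0.04  ]
side (250, 272, 0.04) [ 0.4913 -0.1759  0.04  ]
side (107, 90, 0.082) [ 0.4692 -0.1512  0.082 ]
side (235, 78, 0.082) [ 0.4962 -0.1602  0.082 ]

top (643, 157, 0.082) [ 0.4787 -0.1635  0.082 ]
top (622, 100, 0.082) [ 0.4949 -0.1582  0.082 ]
top (695, 115, 0.082) [ 0.4906 -0.1787  0.082 ]
top (660, 212, 0.082) [ 0.4632 -0.1677  0.082 ]
top (590, 195, 0.082) [ 0.468  -0.1482  0.082 ]

top (555, 90, 0.04) [ 0.5033 -0.1461  0.04  ]
top (513, 205, 0.04) [ 0.469  -0.1326  0.04  ]
top (710, 140, 0.04) [ 0.4882 -0.1916  0.04  ]
top (680, 235, 0.04) [ 0.4601 -0.1816  0.04  ]
0.082 [[ 0.4561 -0.1835  0.082 ]
 [ 0.4884 -0.194   0.082 ]
 [ 0.5039 -0.1465  0.082 ]
 [ 0.4716 -0.136   0.082 ]]
0.04 [[ 0.4561 -0.1835  0.04  ]
 [ 0.4884 -0.194   0.04  ]
 [ 0.5039 -0.1465  0.04  ]
 [ 0.4716 -0.136   0.04  ]]
```

The two cameras agree within about 1–2 mm:

| Item | Centre (x, y) | Yaw / spacing |
|---|---|---|
| End plate | (0.581, -0.060) | rack yaw about -15.4° |
| Dividers | outward from the plate | spacings about 51, 52 and 57 mm |
| Spacer | (0.479, -0.163) | yaw about -18°, thick leg toward -y |
| Tray | (0.4535, 0.164) | not yet computed |

I'll move over to the spacer.

Request:
step_arm(plan=[[-1,[0.263,-0.378,0],0],[-1,[0.263,-0.378,0],0],[-1,[0.263,-0.378,0],0],[-1,[0.263,-0.378,0],0],[-1,[0.263,-0.378,0],0],[-1,[0.263,-0.378,0],0],[-1,[0.263,-0.378,0],0],[-1,[0.263,-0.378,0],0],[-1,[0.263,-0.378,0],0],[-1,[0.263,-0.378,0],0]], squeeze=30)

```text
time: 2.2
position: [0.5065, 0.2416, 0.2349]
tcp_rot: [-179.9, 0.2, -110.3]
wrist_force: [0.7, 2.0, 0.3]
finger_gap: 1.0
```

Request:
step_arm(plan=[[-1,[0.43,-0.14,0],0],[-1,[0.43,-0.14,0],0],[-1,[0.43,-0.14,0],0],[-1,[0.43,-0.14,0],0],[-1,[0.43,-0.14,0],0],[-1,[0.43,-0.14,0],0],[-1,[0.43,-0.14,0],0],[-1,[0.43,-0.14,0],0]])

```text
time: 3.0
position: [0.4927, -0.134, 0.2357]
tcp_rot: [-179.6, 0.3, -110.3]
wrist_force: [1.0, 1.1, 0.2]
finger_gap: 0.999
```

```bash
cat >> h.py <<'E'
from scipy.spatial.transform import Rotation as Ro
def st(n=1):
    s=get_state(); return s
def rem(x,y,z,yaw):
    s=get_state(); R=Ro.from_euler('xyz',s["tcp_rot"],degrees=True).as_matrix()
    d=R.T@(np.array([x,y,z])-s["position"]); dy=(yaw-s["tcp_rot"][2]+180)%360-180
    print("t",round(s["time"],2),"pos",s["position"].round(4),"rot",s["tcp_rot"].round(2),"F",s["wrist_force"].round(2),"gap",round(s["finger_gap"],3))
    print("shift",(d*10).round(4),"|d|mm",(np.linalg.norm(d)*1000).round(1),"turn",round(-dy/180,4),"deg",round(dy,2))
    print("joints",s["joints"].round(1))
E
python3 -c "
from h import *
rem(.479,-.163,.16,-108); rem(.479,-.163,.16,-108)"
```

```text
t 3.0 pos [ 0.4927 -0.134   0.2357] rot [-179.6    0.3 -110.3] F [1.03 1.14 0.21] gap 0.999
shift [0.3234 0.0326 0.7548] |d|mm 82.2 turn -0.0128 deg 2.3
joints [  6.8   4.6 -19.9  -0.1 -65.   63. ]
t 3.0 pos [ 0.4927 -0.134   0.2357] rot [-179.6    0.3 -110.3] F [1.03 1.14 0.21] gap 0.999
shift [0.3234 0.0326 0.7548] |d|mm 82.2 turn -0.0128 deg 2.3
joints [  6.8   4.6 -19.9  -0.1 -65.   63. ]
```

Request:
step_arm(plan=[[-1,[0.162,0.016,0.37],-0.013],[-1,[0.162,0.016,0.37],0],[-1,[0,0,0],0]])

```text
time: 3.3
position: [0.4794, -0.1698, 0.1613]
tcp_rot: [-179.3, 0.3, -108.3]
wrist_force: [-0.2, -0.3, -0.2]
finger_gap: 0.997
```

```bash
python3 -c "
from h import *
rem(.479,-.163,.053,-108)
s=snapshot('top');cv2.imwrite('pics/top1.png',s['frame']);s=snapshot('side');cv2.imwrite('pics/side1.png',s['frame'])
cv2.imwrite('pics/side1z.png',cv2.resize(s['frame'][200:350,230:410],None,fx=4,fy=4))
rem(.479,-.163,.053,-108)"
```

```text
t 3.3 pos [ 0.4794 -0.1698  0.1613] rot [-179.32    0.35 -108.25] F [-0.21 -0.3  -0.25] gap 0.997
shift [-0.0571  0.0379  1.0831] |d|mm 108.5 turn -0.0014 deg 0.25
joints [  2.6   8.1 -26.5  -0.1 -54.7  69.2]
t 3.4 pos [ 0.4828 -0.1689  0.1655] rot [-178.96    0.39 -108.12] F [ 0.84 -0.85  0.25] gap 1.0
shift [-0.0371  0.0751  1.1239] |d|mm 112.7 turn -0.0006 deg 0.12
joints [  2.7   7.9 -26.1   0.  -54.9  69.1]
```

View pics/side1z.png

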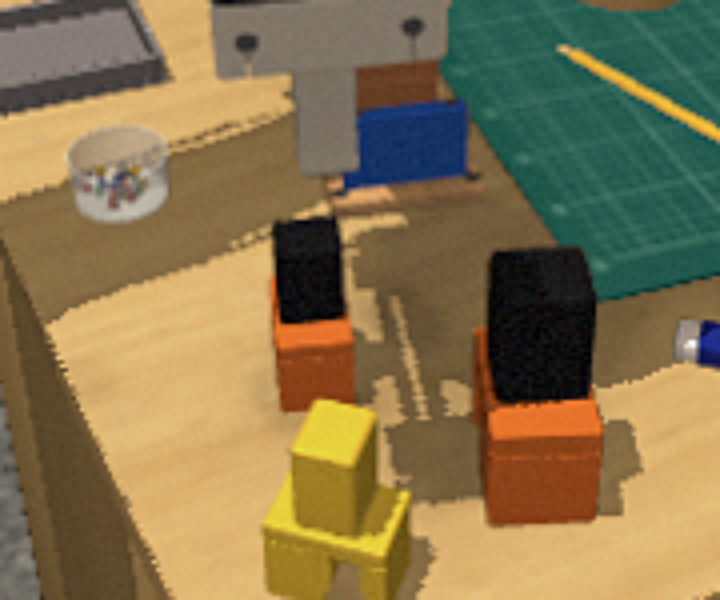

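```bash
python3 -c "
from h import *
for i in range(10):
    snapshot('top'); s=get_state(); print(s['time'].__round__(2),s['position'].round(4),s['tcp_rot'].round(2),s['joints'].round(2),s['wrist_force'].round(2))
"
```

```text
3.45 [ 0.4838 -0.1685  0.1665] [-178.85    0.42 -108.06] [ 2.800e+00  7.850e+00 -2.602e+01  2.000e-02 -5.490e+01  6.913e+01] [-0.07  1.31  1.  ]
3.5 [ 0.4843 -0.1682  0.1669] [-178.79    0.45 -108.02] [ 2.830e+00  7.820e+00 -2.600e+01  2.000e-02 -5.489e+01  6.913e+01] [-0.04  0.44  0.08]
3.55 [ 0.4844 -0.1679  0.1669] [-178.77    0.46 -108.  ] [  2.85   7.8  -26.     0.   -54.88  69.14] [0.21 0.23 0.24]
3.6 [ 0.4843 -0.1678  0.1669] [-178.77    0.47 -107.99] [  2.86   7.8  -26.02  -0.   -54.87  69.15] [-0.17 -0.13 -0.77]
3.65 [ 0.4841 -0.1678  0.1666] [-178.79    0.47 -107.99] [ 2.860e+00  7.800e+00 -2.604e+01 -1.000e-02 -5.486e+01  6.915e+01] [-0.52 -0.37 -0.33]
3.7 [ 0.4838 -0.1678  0.1664] [-178.81    0.46 -107.99] [ 2.850e+00  7.810e+00 -2.607e+01 -1.000e-02 -5.485e+01  6.916e+01] [ 0.59 -0.39  0.23]
3.75 [ 0.4837 -0.1679  0.1662] [-178.83    0.46 -108.  ] [ 2.850e+00  7.820e+00 -2.608e+01 -2.000e-02 -5.484e+01  6.916e+01] [-0.05 -0.11  0.53]
3.8 [ 0.4834 -0.168   0.1659] [-178.86    0.45 -108.01] [ 2.840e+00  7.840e+00 -2.610e+01 -2.000e-02 -5.483e+01  6.916e+01] [-0.27  0.29  0.15]
3.85 [ 0.4833 -0.1681  0.1658] [-178.88    0.44 -108.02] [ 2.820e+00  7.850e+00 -2.612e+01 -2.000e-02 -5.483e+01  6.916e+01] [ 0.16 -1.09 -0.01]
3.9 [ 0.4832 -0.1682  0.1656] [-178.89    0.44 -108.03] [ 2.810e+00  7.860e+00 -2.612e+01 -2.000e-02 -5.483e+01  6.917e+01] [ 0.49 -0.06 -0.6 ]
```

Request:
step_arm(plan=[[-1,[-0.018,0.03,0.1],0],[-1,[-0.018,0.02,0.15],0],[-1,[0,0,0.15],0],[-1,[0,0,0.15],0],[-1,[0,0,0.1],0],[-1,[0,0,0.05],0],[-1,[0,0,0.0],0]])

```text
time: 4.6
position: [0.4797, -0.1618, 0.0906]
tcp_rot: [-178.9, 0.5, -108.0]
wrist_force: [-0.1, 0.2, 1.0]
finger_gap: 0.999
```

```bash
python3 -c "
from h import *
for i in range(3): snapshot('top')
rem(.479,-.163,.053,-108)"
```

```text
t 4.75 pos [ 0.4806 -0.1619  0.0919] rot [-178.79    0.49 -108.02] F [-0.05 -0.27  0.49] gap 1.002
shift [0.0185 0.0204 0.3881] |d|mm 38.9 turn -0.0001 deg 0.02
joints [  3.6  12.5 -31.9  -0.  -44.3  68.4]
```

Request:
step_arm(plan=[[-1,[0.01,0.01,0.08],0],[-1,[0.005,0.01,0.1],0],[-1,[0,0,0.1],0],[-1,[0,0,0.06],0],[-1,[0,0,0.03],0],[-1,[0,0,0.0],0],[-1,[0,0,0.0],0]])

```text
time: 5.45
position: [0.4796, -0.1629, 0.0523]
tcp_rot: [-178.7, 0.5, -108.0]
wrist_force: [0.3, -0.3, 0.2]
finger_gap: 0.999
```

```bash
python3 -c "
from h import *
s=snapshot('side');cv2.imwrite('pics/side2.png',s['frame'])
cv2.imwrite('pics/side2z.png',cv2.resize(s['frame'][200:340,250:400],None,fx=4,fy=4))
rem(.479,-.163,.053,-108)"
```

```text
t 5.5 pos [ 0.4796 -0.1629  0.0524] rot [-178.69    0.52 -108.03] F [ 0.43 -0.51 -0.04] gap 1.001
shift [ 0.0032  0.0051 -0.0063] |d|mm 0.9 turn -0.0002 deg 0.03
joints [  3.5  15.7 -34.4  -0.  -38.5  68.5]
```

View pics/side2z.png

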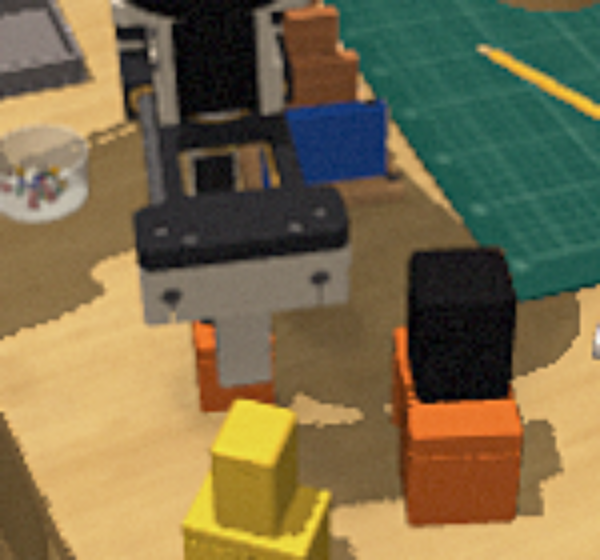

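Request:
step_arm(plan=[[1,[0,0,0],0],[1,[0,0,0],0],[1,[0,0,0],0],[1,[0,0,0],0],[1,[0,0,0],0],[1,[0,0,0],0],[1,[0,0,0],0],[1,[0,0,0],0]], squeeze=35)

```text
time: 6.3
position: [0.4804, -0.1628, 0.0536]
tcp_rot: [-178.6, 0.6, -108.0]
wrist_force: [-0.4, 1.1, -0.1]
finger_gap: 0.333
```

```bash
python3 -c "
from h import *
s=snapshot('side');cv2.imwrite('pics/side3.png',s['frame'])
cv2.imwrite('pics/side3z.png',cv2.resize(s['frame'][200:340,250:400],None,fx=4,fy=4))
rem(.479,-.163,.053,-108)"
```

```text
t 6.35 pos [ 0.4804 -0.1629  0.0536] rot [-178.56    0.56 -108.01] F [-2.43 -2.86  5.98] gap 0.295
shift [0.0053 0.0136 0.0059] |d|mm 1.6 turn -0.0001 deg 0.01
joints [  3.5  15.6 -34.4   0.  -38.5  68.5]
```

View pics/side3z.png

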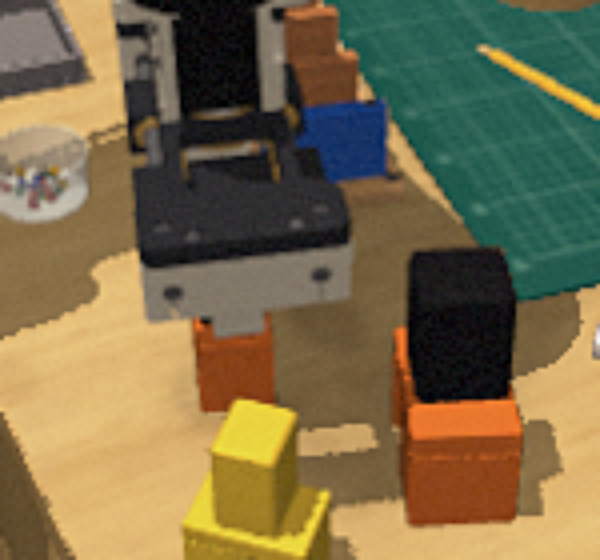

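Request:
step_arm(plan=[[1,[0,0,0],0],[1,[0,0,0],0],[1,[0,0,-0.1],0],[1,[0,0,-0.2],0],[1,[0,0,-0.25],0],[1,[0,0,-0.25],0],[1,[0,0,-0.15],0],[1,[0,0,0],0]])

```text
time: 7.15
position: [0.4761, -0.1629, 0.1534]
tcp_rot: [-178.8, 0.5, -108.0]
wrist_force: [1.6, 0.6, -1.3]
finger_gap: 0.297
```

```bash
python3 -c "
from h import *
s=snapshot('top');cv2.imwrite('pics/top4.png',s['frame'])
s=snapshot('side');cv2.imwrite('pics/side4.png',s['frame'])
cv2.imwrite('pics/side4z.png',cv2.resize(s['frame'][160:320,250:410],None,fx=4,fy=4))
rem(.5955,-.0106,.14,-105.4)"
```

```text
t 7.25 pos [ 0.4749 -0.1627  0.1511] rot [-178.94    0.49 -108.08] F [ 0.39 -0.88 -1.58] gap 0.292
shift [-1.8194 -0.6718  0.1393] |d|mm 194.4 turn -0.0149 deg 2.68
joints [  3.5   7.9 -28.3  -0.1 -52.7  68.5]
```

View pics/side4z.png

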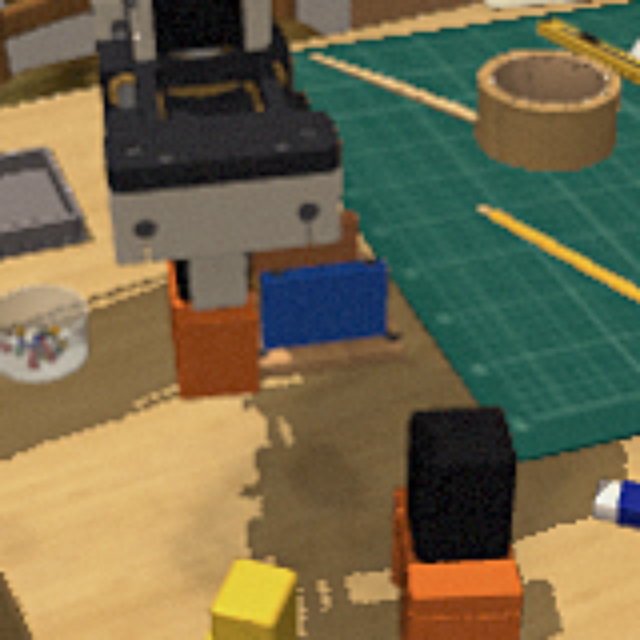

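```bash
python3 -c "
from h import *
rem(.5936,-.0193,.145,-105.5)"
```

```text
t 7.25 pos [ 0.4749 -0.1627  0.1511] rot [-178.94    0.49 -108.08] F [ 0.39 -0.88 -1.58] gap 0.292
shift [-1.7312 -0.6817  0.0887] |d|mm 186.3 turn -0.0143 deg 2.58
joints [  3.5   7.9 -28.3  -0.1 -52.7  68.5]
```

Request:
step_arm(plan=[[1,[-0.15,-0.06,0],-0.005],[1,[-0.28,-0.11,0],-0.005],[1,[-0.34,-0.13,0.02],-0.004],[1,[-0.34,-0.13,0.02],0],[1,[-0.3,-0.12,0.02],0],[1,[-0.2,-0.08,0.02],0],[1,[-0.1,-0.04,0],0],[1,[0,0,0],0]])

```text
time: 8.05
position: [0.588, -0.0086, 0.1354]
tcp_rot: [-179.7, 0.1, -105.4]
wrist_force: [-1.4, 0.3, -2.0]
finger_gap: 0.293
```

```bash
python3 -c "
from h import *
s=snapshot('top')
rem(.5936,-.0193,.145,-105.5)
s=snapshot('top');cv2.imwrite('pics/top5.png',s['frame'])
cv2.imwrite('pics/top5z.png',cv2.resize(s['frame'][130:230,250:370],None,fx=5,fy=5))
s=snapshot('side');cv2.imwrite('pics/side5.png',s['frame'])
cv2.imwrite('pics/side5z.png',cv2.resize(s['frame'][130:270,260:400],None,fx=4,fy=4,interpolation=2))
rem(.5936,-.0193,.145,-105.5)"
```

```text
t 8.1 pos [ 0.5873 -0.0092  0.1352] rot [-1.7971e+02  1.1000e-01 -1.0544e+02] F [ 0.13 -0.11 -1.3 ] gap 0.294
shift [ 0.0803 -0.0877 -0.0973] |d|mm 15.4 turn 0.0003 deg -0.06
joints [ 18.2  17.  -18.5   0.1 -54.2  56.3]
t 8.2 pos [ 0.5869 -0.0103  0.136 ] rot [-1.7966e+02  1.4000e-01 -1.0552e+02] F [ 0.06 -0.19 -1.12] gap 0.29
shift [ 0.0685 -0.0894 -0.0894] |d|mm 14.4 turn -0.0001 deg 0.02
joints [ 18.1  16.8 -18.6   0.1 -54.2  56.3]
```

View pics/side5z.png

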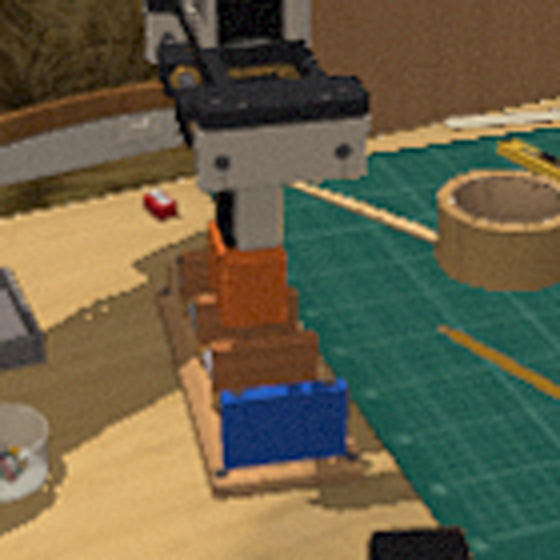

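View pics/top5z.png

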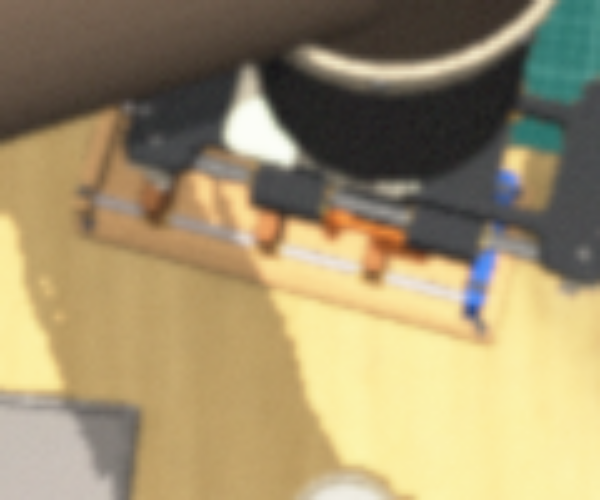

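```bash
cat >> h.py <<'E'
def overlay(c,img,out,roi,k,tcp=None,yaw=None,dz=.0536,extra=()):
    r=roi; im=cv2.resize(img[r[1]:r[3],r[0]:r[2]],None,fx=k,fy=k,interpolation=cv2.INTER_CUBIC)
    if tcp is not None: draw(im,c,frame(tcp[0],tcp[1],np.radians(yaw),tcp[2]-dz),spacer(),k,np.array(r[:2]),(0,255,0))
    for F,bx,col in extra: draw(im,c,F,bx,k,np.array(r[:2]),col)
    cv2.imwrite(out,im)
E
python3 -c "
from h import *
R=frame(.5813,-.060,np.radians(-15.5))
ex=[(R,[box(-34,34,-5,5,25,57)],(255,255,0)),(R,[box(-30,30,a-5,a+5,25,57) for a in(51.5,104,160.6)],(255,0,255))]
overlay('side',cv2.imread('pics/side5.png'),'pics/ov5.png',(295,180,355,255),8,(.5869,-.0103,.136),-15.5,extra=ex)"
```

```text
(no output)
```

View pics/ov5.png

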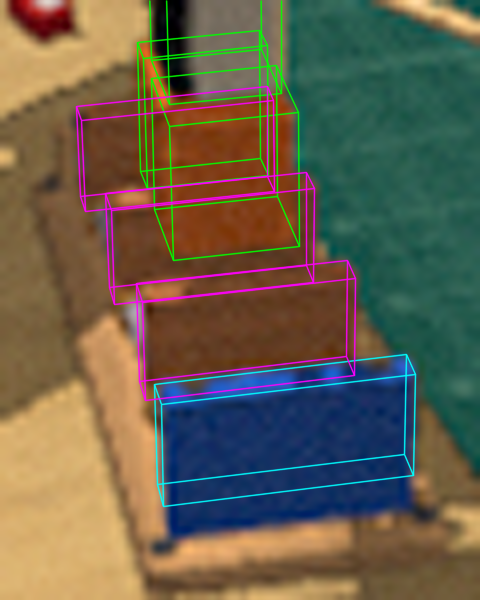

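Request:
step_arm(plan=[[1,[0.03,-0.04,0],0],[1,[0.03,-0.035,0],0],[1,[0.01,-0.015,0],0],[1,[0,0,0],0],[1,[0,0,0],0]])

```text
time: 8.7
position: [0.593, -0.0234, 0.1373]
tcp_rot: [-179.6, 0.2, -105.7]
wrist_force: [-0.5, -0.8, -2.1]
finger_gap: 0.294
```

```bash
python3 -c "
from h import *
snapshot('top')
rem(.5936,-.0193,.084,-105.5)"
```

```text
t 8.75 pos [ 0.593  -0.0233  0.1373] rot [-179.59    0.18 -105.73] F [-0.32 -0.02 -1.89] gap 0.295
shift [-0.0386  0.0093  0.5332] |d|mm 53.5 turn -0.0013 deg 0.23
joints [ 16.6  17.3 -17.7   0.1 -54.5  57.6]
```

Request:
step_arm(plan=[[1,[-0.02,0.005,0],-0.001],[1,[-0.01,0.002,0.06],0],[1,[0,0,0.1],0],[1,[0,0,0.08],0],[1,[0,0,0.02],0],[1,[0,0,0],0]])

```text
time: 9.35
position: [0.5927, -0.0195, 0.1082]
tcp_rot: [-179.7, 0.2, -105.5]
wrist_force: [0.6, -0.2, -1.1]
finger_gap: 0.295
```

```bash
python3 -c "
from h import *
s=snapshot('side');cv2.imwrite('pics/side6.png',s['frame'])
rem(.5936,-.0193,.084,-105.5)
overlay('side',s['frame'],'pics/ov6.png',(295,180,355,255),8)"
```

```text
t 9.4 pos [ 0.5927 -0.0195  0.1083] rot [-1.7967e+02  1.6000e-01 -1.0551e+02] F [-0.16  0.52 -2.55] gap 0.296
shift [-0.0038 -0.0068  0.2428] |d|mm 24.3 turn -0.0001 deg 0.01
joints [ 17.   19.  -19.6   0.1 -51.   57.4]
```

View pics/ov6.png

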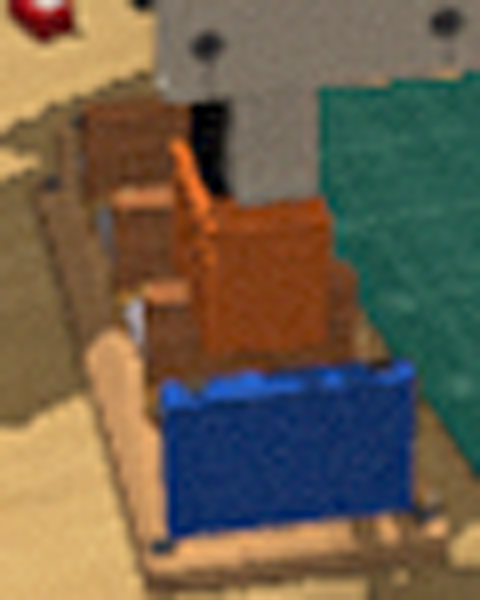

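Request:
step_arm(plan=[[1,[0,-0.005,0.05],0],[1,[0,0,0.07],0],[1,[0,0,0.07],0],[1,[0,0,0.03],0],[1,[0,0,0],0]])

```text
time: 9.9
position: [0.5937, -0.0196, 0.0846]
tcp_rot: [-179.6, 0.2, -105.5]
wrist_force: [0.7, 0.6, -1.0]
finger_gap: 0.295
```

```bash
python3 -c "
from h import *
s=snapshot('side');cv2.imwrite('pics/side7.png',s['frame'])
rem(.5936,-.0193,.084,-105.5)
overlay('side',s['frame'],'pics/ov7.png',(295,180,355,255),8)"
```

```text
t 9.95 pos [ 0.5937 -0.0196  0.0848] rot [-1.7963e+02  1.7000e-01 -1.0551e+02] F [-0.59 -0.3  -2.13] gap 0.294
shift [-0.0029  0.0021  0.0077] |d|mm 0.8 turn -0.0001 deg 0.01
joints [ 17.   20.6 -20.9   0.1 -48.1  57.5]
```

View pics/ov7.png

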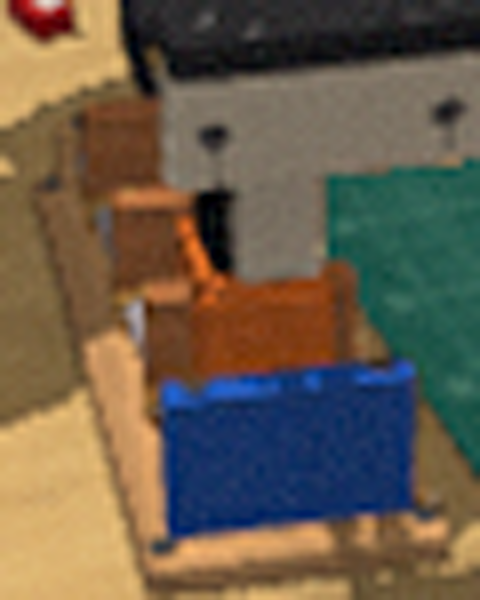

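Request:
step_arm(plan=[[1,[0.02,0,0.0],0],[1,[0.03,0,0],0],[1,[0.02,0,0],0],[1,[0.01,0,0],0],[1,[0,0,0],0]])

```text
time: 10.45
position: [0.5922, -0.0259, 0.085]
tcp_rot: [-179.6, 0.4, -105.5]
wrist_force: [0.3, 3.2, -3.5]
finger_gap: 0.294
```

```bash
cat >> h.py <<'E'
U=np.array([.2672,.9636,0]); X=np.array([.9636,-.2672,0]); E0=np.array([.5813,-.060,0])
def rk(n=3):
    fs=[]
    for i in range(n):
        if i: snapshot('top')
        s=get_state(); fs.append(s['wrist_force'])
    p=s['position']-E0
    print("t",round(s['time'],2),"along mm",round(p@U*1000,2),"across",round(p@X*1000,2),"z",round(p[2]*1000,1),"rot",s['tcp_rot'].round(2),"Fu",[round(f@U,1) for f in fs],"Fx",[round(f@X,1) for f in fs],"Fz",[round(f[2],1) for f in fs],"gap",round(s['finger_gap'],3))
E
python3 -c "
from h import *
rk()"
```

```text
t 10.55 along mm 35.73 across 1.38 z 85.0 rot [-179.55    0.35 -105.49] Fu [np.float64(3.2), np.float64(3.1), np.float64(3.3)] Fx [np.float64(-0.6), np.float64(-0.1), np.float64(-0.9)] Fz [np.float64(-3.5), np.float64(-2.5), np.float64(-3.3)] gap 0.295
```

Request:
step_arm(plan=[[1,[0.012,0,0.0],0],[1,[0.012,0,0],0],[1,[0.012,0,0],0]])

```text
time: 10.85
position: [0.5913, -0.0293, 0.085]
tcp_rot: [-179.5, 0.4, -105.5]
wrist_force: [0.3, 3.4, -2.8]
finger_gap: 0.291
```

```bash
python3 -c "
from h import *
rk()"
```

```text
t 10.95 along mm 32.12 across 1.36 z 85.0 rot [-179.55    0.36 -105.49] Fu [np.float64(3.3), np.float64(4.3), np.float64(2.8)] Fx [np.float64(-0.6), np.float64(0.2), np.float64(-0.0)] Fz [np.float64(-2.8), np.float64(-3.8), np.float64(-2.4)] gap 0.296
```

Request:
step_arm(plan=[[1,[0.01,0,0.0],0],[1,[0.005,0,0],0]])

```text
time: 11.15
position: [0.5908, -0.0309, 0.085]
tcp_rot: [-179.5, 0.4, -105.5]
wrist_force: [-0.4, 4.2, -4.2]
finger_gap: 0.295
```

```bash
python3 -c "
from h import *
rk()"
```

```text
t 11.25 along mm 30.54 across 1.39 z 85.0 rot [-179.54    0.36 -105.49] Fu [np.float64(4.0), np.float64(3.0), np.float64(3.3)] Fx [np.float64(-1.5), np.float64(-0.5), np.float64(-1.2)] Fz [np.float64(-4.2), np.float64(-3.2), np.float64(-3.5)] gap 0.295
```

Still only drag force. I'll go on in small steps.

Request:
step_arm(plan=[[1,[0.006,0,0.0],0],[1,[0.004,0,0],0]])

```text
time: 11.45
position: [0.5907, -0.0313, 0.085]
tcp_rot: [-179.5, 0.4, -105.5]
wrist_force: [-0.9, 7.2, -3.1]
finger_gap: 0.294
```

```bash
python3 -c "
from h import *
rk(2)"
```

```text
t 11.5 along mm 30.17 across 1.4 z 85.0 rot [-179.53    0.43 -105.5 ] Fu [np.float64(6.7), np.float64(5.4)] Fx [np.float64(-2.8), np.float64(-0.9)] Fz [np.float64(-3.1), np.float64(-3.0)] gap 0.295
```

Request:
step_arm(plan=[[1,[0.006,0,0.0],0],[1,[0.004,0,0],0]])

```text
time: 11.7
position: [0.5907, -0.0313, 0.085]
tcp_rot: [-179.5, 0.5, -105.5]
wrist_force: [0.9, 5.0, -2.7]
finger_gap: 0.296
```

```bash
python3 -c "
from h import *
rk(2)"
```

```text
t 11.75 along mm 30.14 across 1.41 z 85.1 rot [-179.51    0.51 -105.49] Fu [np.float64(5.1), np.float64(6.0)] Fx [np.float64(-0.4), np.float64(-1.3)] Fz [np.float64(-2.7), np.float64(-3.5)] gap 0.298
```

```bash
python3 -c "
from h import *
s=get_state();R=Ro.from_euler('xyz',s['tcp_rot'],degrees=True).as_matrix()
print(R.T@[0,0,1], R.T@U)"
```

```text
[-0.00883614 -0.00863656 -0.99992366] [-9.99921355e-01 -4.02810120e-05  8.83646549e-03]
```

Request:
step_arm(plan=[[1,[-0.003,0,0],0],[1,[0,0,-0.04],0],[1,[-0.001,0,-0.08],0],[1,[-0.001,0,-0.12],0],[1,[-0.001,0,-0.1],0],[1,[0,0,-0.05],0],[1,[0,0,0],0]])

```text
time: 12.45
position: [0.5911, -0.0326, 0.1296]
tcp_rot: [-179.4, 0.4, -105.5]
wrist_force: [0.5, 0.2, -1.1]
finger_gap: 0.297
```

```bash
python3 -c "
from h import *
rk(2)
s=snapshot('side');cv2.imwrite('pics/side8.png',s['frame'])
R=frame(*E0[:2],np.radians(-15.5))
ex=[(R,[box(-34,34,-5,5,25,57)],(255,255,0)),(R,[box(-30,30,a-5,a+5,25,57) for a in(40,104,160.6)],(255,0,255))]
overlay('side',s['frame'],'pics/ov8.png',(295,180,355,255),8,extra=ex)
t=E0+61.0e-3*0+U*(.104-.009)+X*.0014; t[2]=.135
rem(*t,-105.5)"
```

```text
t 12.5 along mm 28.96 across 1.99 z 129.2 rot [-179.39    0.42 -105.48] Fu [np.float64(0.3), np.float64(-0.2)] Fx [np.float64(0.4), np.float64(0.5)] Fz [np.float64(-1.1), np.float64(-1.0)] gap 0.297
t 12.55 pos [ 0.5906 -0.0326  0.1285] rot [-179.44    0.41 -105.49] F [-0.29 -0.21 -2.28] gap 0.293
shift [-0.661   0.0016 -0.0605] |d|mm 66.4 turn 0.0001 deg -0.01
joints [ 15.7  17.5 -18.7  -0.1 -53.1  58.8]
```

View pics/ov8.png

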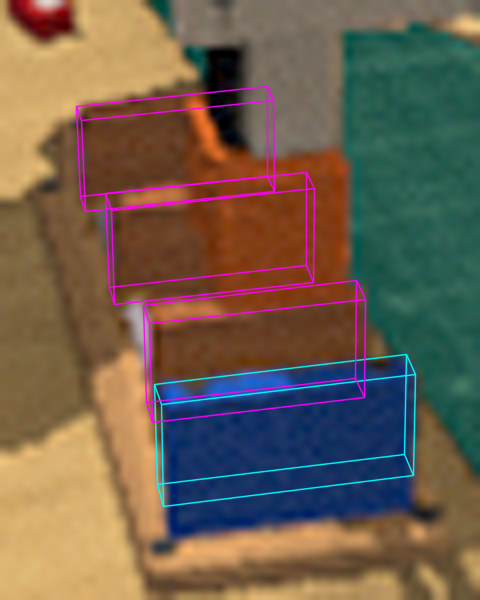

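Request:
step_arm(plan=[[1,[-0.08,0,-0.02],0],[1,[-0.15,0,-0.01],0],[1,[-0.18,0,0],0],[1,[-0.12,0,0],0],[1,[-0.05,0,0],0],[1,[0,0,0],0],[1,[0,0,0],0]])

```text
time: 13.25
position: [0.6066, 0.0297, 0.1301]
tcp_rot: [-179.6, 0.3, -105.4]
wrist_force: [-0.4, -0.6, -1.2]
finger_gap: 0.296
```

```bash
python3 -c "
from h import *
rk(2)
s=snapshot('side');cv2.imwrite('pics/side9.png',s['frame'])
R=frame(*E0[:2],np.radians(-15.5))
ex=[(R,[box(-34,34,-5,5,25,57)],(255,255,0)),(R,[box(-30,30,a-5,a+5,25,57) for a in(40,104,160.6)],(255,0,255))]
overlay('side',s['frame'],'pics/ov9.png',(295,180,355,255),8,extra=ex)
t=E0+U*(.104-.009)+X*.0010; t[2]=.135
rem(*t,-105.5)"
```

```text
t 13.3 along mm 93.01 across 0.52 z 130.1 rot [-179.61    0.3  -105.41] Fu [np.float64(-0.7), np.float64(0.1)] Fx [np.float64(-0.3), np.float64(0.0)] Fz [np.float64(-1.2), np.float64(-1.7)] gap 0.292
t 13.35 pos [0.6066 0.0292 0.1302] rot [-179.6     0.3  -105.43] F [-0.07 -0.22 -2.01] gap 0.298
shift [-0.0234 -0.0049 -0.0483] |d|mm 5.4 turn 0.0004 deg -0.07
joints [ 21.2  18.9 -16.4  -0.  -54.2  53.4]
```

View pics/ov9.png

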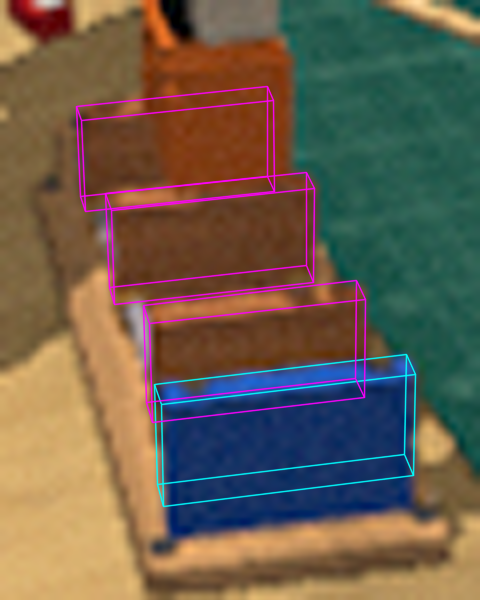

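Request:
step_arm(plan=[[1,[-0.015,-0.003,0],0],[1,[-0.005,0,0.06],0],[1,[0,0,0.1],0],[1,[0,0,0.1],0],[1,[0,0,0.08],0],[1,[0,0,0.03],0],[1,[0,0,0],0]])

```text
time: 14.05
position: [0.6086, 0.0307, 0.09]
tcp_rot: [-179.5, 0.4, -105.5]
wrist_force: [0.1, 0.2, -0.0]
finger_gap: 0.295
```

```bash
python3 -c "
from h import *
rk(2)
s=snapshot('side');cv2.imwrite('pics/side10.png',s['frame'])
overlay('side',s['frame'],'pics/ov10.png',(295,180,355,255),8)
t=E0+U*(.104-.009)+X*.0010; t[2]=.085
rem(*t,-105.5)"
```

```text
t 14.1 along mm 94.7 across 2.03 z 90.2 rot [-179.5     0.41 -105.54] Fu [np.float64(0.2), np.float64(1.8)] Fx [np.float64(0.1), np.float64(0.4)] Fz [np.float64(-0.0), np.float64(-2.6)] gap 0.294
t 14.15 pos [0.6085 0.0307 0.0904] rot [-179.5     0.42 -105.55] F [ 0.89  1.2  -2.87] gap 0.295
shift [-0.0028  0.0104  0.0538] |d|mm 5.5 turn -0.0003 deg 0.05
joints [ 21.2  21.4 -18.7  -0.  -49.3  53.3]
```

View pics/ov10.png

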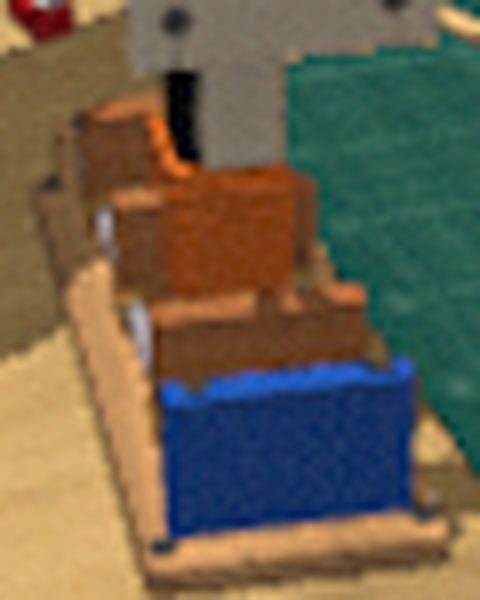

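Request:
step_arm(plan=[[1,[0,0,0.03],0],[1,[0,0,0.02],0],[1,[0.01,0,0],0],[1,[0.03,0,0],0],[1,[0.04,0,0],0],[1,[0.04,0,0],0],[1,[0.03,0,0],0],[1,[0.02,0,0],0],[1,[0.01,0,0],0],[1,[0,0,0],0]])

```text
time: 15.15
position: [0.6039, 0.0129, 0.0855]
tcp_rot: [-179.4, 0.6, -105.5]
wrist_force: [0.5, 3.6, -2.4]
finger_gap: 0.292
```

```bash
python3 -c "
from h import *
rk(3)"
```

```text
t 15.25 along mm 76.35 across 2.26 z 85.5 rot [-179.42    0.55 -105.54] Fu [np.float64(3.6), np.float64(2.8), np.float64(3.0)] Fx [np.float64(-0.4), np.float64(-0.2), np.float64(-0.1)] Fz [np.float64(-2.4), np.float64(-2.1), np.float64(-2.4)] gap 0.296
```

Request:
step_arm(plan=[[1,[0.02,0,0],0],[1,[0.015,0,0],0],[1,[0.01,0,0],0]])

```text
time: 15.55
position: [0.6027, 0.0087, 0.0855]
tcp_rot: [-179.4, 0.6, -105.5]
wrist_force: [0.5, 3.5, -2.3]
finger_gap: 0.294
```

```bash
python3 -c "
from h import *
rk(3)"
```

```text
t 15.65 along mm 71.84 across 2.23 z 85.5 rot [-179.42    0.55 -105.52] Fu [np.float64(3.5), np.float64(2.8), np.float64(3.5)] Fx [np.float64(-0.4), np.float64(0.2), np.float64(-0.7)] Fz [np.float64(-2.3), np.float64(-2.1), np.float64(-2.0)] gap 0.294
```

Request:
step_arm(plan=[[1,[0.006,0,0],0],[1,[0.004,0,0],0]])

```text
time: 15.85
position: [0.6024, 0.0077, 0.0855]
tcp_rot: [-179.4, 0.6, -105.5]
wrist_force: [0.9, 3.7, -3.4]
finger_gap: 0.292
```

```bash
python3 -c "
from h import *
rk(3)"
```

```text
t 15.95 along mm 70.78 across 2.27 z 85.5 rot [-179.41    0.55 -105.52] Fu [np.float64(3.8), np.float64(3.8), np.float64(3.0)] Fx [np.float64(-0.1), np.float64(-0.5), np.float64(0.2)] Fz [np.float64(-3.4), np.float64(-2.7), np.float64(-1.5)] gap 0.291
```

Request:
step_arm(plan=[[1,[0.004,0,0],0]])

```text
time: 16.05
position: [0.6023, 0.0073, 0.0855]
tcp_rot: [-179.4, 0.6, -105.5]
wrist_force: [0.2, 4.3, -3.8]
finger_gap: 0.296
```

```bash
python3 -c "
from h import *
rk(3)"
```

```text
t 16.15 along mm 70.4 across 2.26 z 85.5 rot [-179.41    0.55 -105.52] Fu [np.float64(4.2), np.float64(4.3), np.float64(3.1)] Fx [np.float64(-0.9), np.float64(0.3), np.float64(0.3)] Fz [np.float64(-3.8), np.float64(-1.9), np.float64(-1.6)] gap 0.295
```

Request:
step_arm(plan=[[1,[0.003,0,0],0]])

```text
time: 16.25
position: [0.6022, 0.007, 0.0855]
tcp_rot: [-179.4, 0.6, -105.5]
wrist_force: [0.6, 4.8, -1.9]
finger_gap: 0.293
```

```bash
python3 -c "
from h import *
rk(5)"
```

```text
t 16.45 along mm 70.19 across 2.25 z 85.5 rot [-179.41    0.56 -105.52] Fu [np.float64(4.7), np.float64(4.2), np.float64(5.6), np.float64(4.6), np.float64(4.6)] Fx [np.float64(-0.7), np.float64(0.1), np.float64(-0.3), np.float64(-0.5), np.float64(-1.0)] Fz [np.float64(-1.9), np.float64(-2.3), np.float64(-3.2), np.float64(-2.0), np.float64(-2.7)] gap 0.294
```

Request:
step_arm(plan=[[1,[0.003,0,0],0]])

```text
time: 16.55
position: [0.6022, 0.007, 0.0855]
tcp_rot: [-179.4, 0.6, -105.5]
wrist_force: [0.2, 5.7, -2.8]
finger_gap: 0.294
```

```bash
python3 -c "
from h import *
rk(5)"
```

```text
t 16.75 along mm 70.14 across 2.27 z 85.5 rot [-179.41    0.58 -105.51] Fu [np.float64(5.6), np.float64(5.6), np.float64(5.8), np.float64(5.9), np.float64(5.8)] Fx [np.float64(-1.4), np.float64(-1.2), np.float64(-0.4), np.float64(-0.2), np.float64(-1.0)] Fz [np.float64(-2.8), np.float64(-2.1), np.float64(-2.4), np.float64(-2.1), np.float64(-2.7)] gap 0.297
```

Request:
step_arm(plan=[[1,[-0.008,0,0],0],[1,[0,0,0],0]])

```text
time: 16.95
position: [0.6021, 0.0071, 0.0855]
tcp_rot: [-179.4, 0.5, -105.5]
wrist_force: [0.2, 3.9, -2.3]
finger_gap: 0.297
```

```bash
python3 -c "
from h import *
rk(2)"
```

```text
t 17.0 along mm 70.26 across 2.1 z 85.5 rot [-179.44    0.52 -105.52] Fu [np.float64(3.8), np.float64(2.1)] Fx [np.float64(-0.9), np.float64(0.4)] Fz [np.float64(-2.3), np.float64(-1.4)] gap 0.295
```

Request:
step_arm(plan=[[1,[0,0,-0.03],0],[1,[-0.001,0,-0.05],0],[1,[-0.001,0,-0.06],0]])

```text
time: 17.3
position: [0.6012, 0.0072, 0.0991]
tcp_rot: [-179.6, 0.5, -105.5]
wrist_force: [0.9, 2.5, -3.7]
finger_gap: 0.293
```

```bash
python3 -c "
from h import *
rk(1)"
```

```text
t 17.3 along mm 70.12 across 1.22 z 99.1 rot [-179.55    0.48 -105.54] Fu [np.float64(2.6)] Fx [np.float64(0.2)] Fz [np.float64(-3.7)] gap 0.293
```

Request:
step_arm(plan=[[1,[-0.004,0,-0.06],0],[1,[-0.003,0,-0.08],0],[1,[-0.002,0,-0.1],0],[1,[-0.001,0,-0.06],0],[1,[0,0,0],0]])

```text
time: 17.8
position: [0.6012, 0.0064, 0.1344]
tcp_rot: [-179.5, 0.4, -105.5]
wrist_force: [0.0, -1.0, -1.9]
finger_gap: 0.295
```

```bash
python3 -c "
from h import *
rk(3)
s=snapshot('side');cv2.imwrite('pics/side11.png',s['frame'])
R=frame(*E0[:2],np.radians(-15.5))
ex=[(R,[box(-34,34,-5,5,25,57)],(255,255,0)),(R,[box(-30,30,a-5,a+5,25,57) for a in(40,80,160.6)],(255,0,255))]
overlay('side',s['frame'],'pics/ov11.png',(295,180,355,255),8,extra=ex)
t=E0+U*(.1606-.009)+X*.0010; t[2]=.135
rem(*t,-105.5)"
```

```text
t 17.9 along mm 69.18 across 1.0 z 133.3 rot [-179.53    0.38 -105.56] Fu [np.float64(-1.0), np.float64(-0.4), np.float64(-0.6)] Fx [np.float64(0.3), np.float64(-1.1), np.float64(0.3)] Fz [np.float64(-1.9), np.float64(-1.6), np.float64(-1.9)] gap 0.295
t 17.95 pos [0.6005 0.0064 0.1329] rot [-179.57    0.35 -105.56] F [ 0.07  0.12 -1.88] gap 0.291
shift [-0.825  -0.0016 -0.0163] |d|mm 82.5 turn -0.0003 deg 0.06
joints [ 19.2  18.1 -17.1  -0.1 -54.2  55.3]
```

View pics/ov11.png

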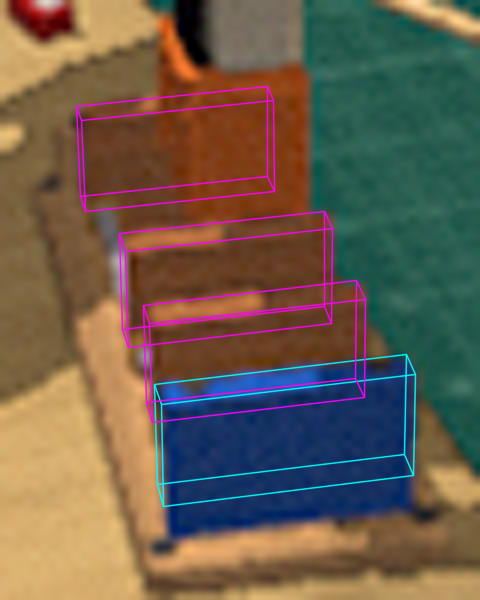

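Request:
step_arm(plan=[[1,[-0.1,0,0],0],[1,[-0.2,0,0],0],[1,[-0.22,0,0],0],[1,[-0.16,0,0],0],[1,[-0.08,0,0],0],[1,[0,0,0],0],[1,[0,0,0],0]])

```text
time: 18.65
position: [0.6215, 0.0865, 0.1307]
tcp_rot: [-179.8, 0.2, -105.5]
wrist_force: [-0.1, 0.3, -0.7]
finger_gap: 0.295
```

```bash
python3 -c "
from h import *
rk(2)
s=snapshot('side');cv2.imwrite('pics/side12.png',s['frame'])
R=frame(*E0[:2],np.radians(-15.5))
ex=[(R,[box(-34,34,-5,5,25,57)],(255,255,0)),(R,[box(-30,30,a-5,a+5,25,57) for a in(40,80,160.6)],(255,0,255))]
overlay('side',s['frame'],'pics/ov12.png',(295,170,355,245),8,extra=ex)
t=E0+U*(.1606-.009)+X*.0010; t[2]=.135
rem(*t,-105.5)"
```

```text
t 18.7 along mm 151.71 across -0.39 z 130.7 rot [-179.75    0.22 -105.52] Fu [np.float64(0.2), np.float64(-0.4)] Fx [np.float64(-0.2), np.float64(0.3)] Fz [np.float64(-0.7), np.float64(-1.9)] gap 0.296
t 18.75 pos [0.6215 0.086  0.1308] rot [-179.75    0.23 -105.55] F [-0.47 -0.73 -1.96] gap 0.294
shift [-0.0024 -0.0132 -0.042 ] |d|mm 4.4 turn -0.0003 deg 0.05
joints [ 25.7  20.6 -13.6  -0.  -55.4  48.8]
```

View pics/ov12.png

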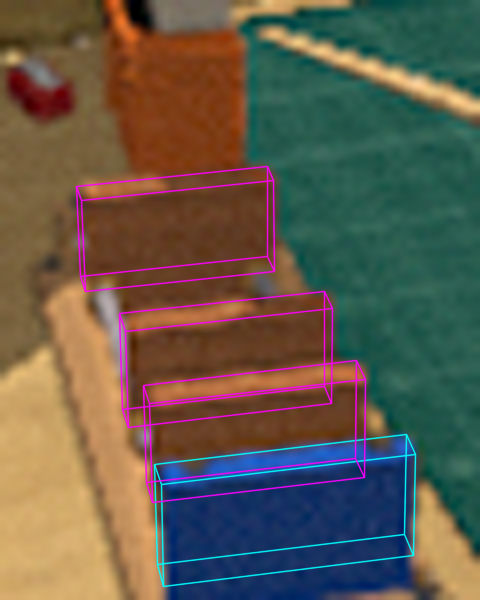

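Request:
step_arm(plan=[[1,[0,-0.01,0.03],0],[1,[0,0,0.08],0],[1,[0,0,0.1],0],[1,[0,0,0.1],0],[1,[0,0,0.08],0],[1,[0,0,0.03],0],[1,[0,0,0],0]])

```text
time: 19.45
position: [0.6243, 0.0852, 0.086]
tcp_rot: [-179.6, 0.4, -105.7]
wrist_force: [0.5, 2.0, -0.7]
finger_gap: 0.296
```

```bash
python3 -c "
from h import *
rk(2)
s=snapshot('side');cv2.imwrite('pics/side13.png',s['frame'])
overlay('side',s['frame'],'pics/ov13.png',(295,170,355,245),8)
t=E0+U*(.1606-.009)+X*.0010; t[2]=.085
rem(*t,-105.5)"
```

```text
t 19.5 along mm 151.37 across 2.57 z 86.1 rot [-179.56    0.42 -105.66] Fu [np.float64(2.1), np.float64(1.7)] Fx [np.float64(-0.0), np.float64(0.6)] Fz [np.float64(-0.7), np.float64(-2.7)] gap 0.298
t 19.55 pos [0.6241 0.0852 0.0862] rot [-179.56    0.42 -105.67] F [ 1.03  2.53 -2.87] gap 0.294
shift [-0.0022  0.015   0.0123] |d|mm 2.0 turn -0.0009 deg 0.17
joints [ 25.5  23.3 -16.1  -0.  -49.9  48.9]
```

View pics/ov13.png

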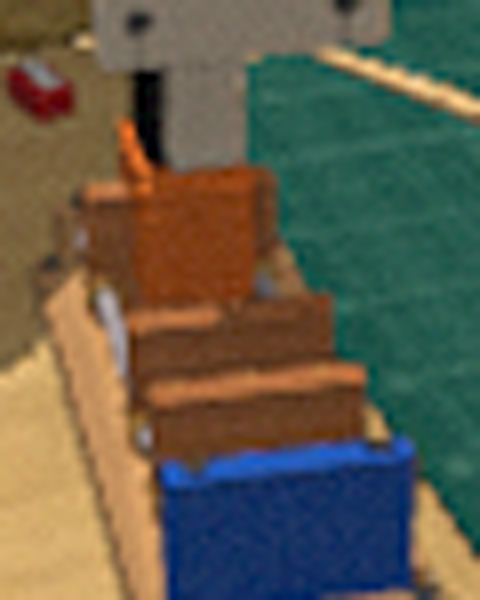

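Request:
step_arm(plan=[[1,[0.01,0,0],-0.001],[1,[0.03,0,0],0],[1,[0.05,0,0],0],[1,[0.06,0,0],0],[1,[0.06,0,0],0],[1,[0.05,0,0],0],[1,[0.04,0,0],0],[1,[0.02,0,0],0],[1,[0,0,0],0]])

```text
time: 20.45
position: [0.6151, 0.0525, 0.0862]
tcp_rot: [-179.5, 0.6, -105.5]
wrist_force: [1.4, 3.7, -3.7]
finger_gap: 0.297
```

```bash
python3 -c "
from h import *
rk(3)"
```

```text
t 20.55 along mm 117.57 across 2.47 z 86.3 rot [-179.52    0.54 -105.48] Fu [np.float64(3.9), np.float64(3.2), np.float64(1.8)] Fx [np.float64(0.3), np.float64(0.5), np.float64(-0.5)] Fz [np.float64(-3.7), np.float64(-3.1), np.float64(-3.1)] gap 0.297
```

Request:
step_arm(plan=[[1,[0.02,0,0],0],[1,[0.02,0,0],0],[1,[0.01,0,0],0],[1,[0.005,0,0],0]])

```text
time: 20.95
position: [0.6138, 0.0476, 0.0863]
tcp_rot: [-179.5, 0.6, -105.4]
wrist_force: [0.2, 3.8, -4.3]
finger_gap: 0.297
```

```bash
python3 -c "
from h import *
rk(3)"
```

```text
t 21.05 along mm 112.31 across 2.51 z 86.3 rot [-179.51    0.55 -105.45] Fu [np.float64(3.8), np.float64(3.6), np.float64(4.1)] Fx [np.float64(-0.8), np.float64(-0.1), np.float64(0.6)] Fz [np.float64(-4.3), np.float64(-3.6), np.float64(-3.1)] gap 0.292
```

Request:
step_arm(plan=[[1,[0.008,0,0],0],[1,[0.006,0,0],0]])

```text
time: 21.25
position: [0.6134, 0.0463, 0.0863]
tcp_rot: [-179.5, 0.6, -105.4]
wrist_force: [0.6, 3.9, -2.5]
finger_gap: 0.295
```

```bash
python3 -c "
from h import *
rk(4)"
```

```text
t 21.4 along mm 110.93 across 2.49 z 86.3 rot [-179.51    0.55 -105.44] Fu [np.float64(3.9), np.float64(4.1), np.float64(3.8), np.float64(3.8)] Fx [np.float64(-0.5), np.float64(-0.3), np.float64(-0.2), np.float64(0.6)] Fz [np.float64(-2.5), np.float64(-2.6), np.float64(-2.9), np.float64(-2.8)] gap 0.295
```

Request:
step_arm(plan=[[1,[0.004,0,0],0]])

```text
time: 21.5
position: [0.6133, 0.0459, 0.0862]
tcp_rot: [-179.5, 0.6, -105.4]
wrist_force: [1.8, 3.6, -3.4]
finger_gap: 0.291
```

```bash
python3 -c "
from h import *
rk(4)"
```

```text
t 21.65 along mm 110.51 across 2.53 z 86.3 rot [-179.5     0.55 -105.44] Fu [np.float64(3.9), np.float64(3.8), np.float64(3.0), np.float64(2.9)] Fx [np.float64(0.7), np.float64(0.6), np.float64(-0.3), np.float64(-0.3)] Fz [np.float64(-3.4), np.float64(-2.6), np.float64(-3.0), np.float64(-3.0)] gap 0.296
```

Request:
step_arm(plan=[[1,[0.003,0,0],0]])

```text
time: 21.75
position: [0.6132, 0.0456, 0.0863]
tcp_rot: [-179.5, 0.6, -105.4]
wrist_force: [1.8, 4.9, -3.1]
finger_gap: 0.293
```

```bash
python3 -c "
from h import *
rk(4)"
```

```text
t 21.9 along mm 110.24 across 2.5 z 86.3 rot [-179.51    0.55 -105.44] Fu [np.float64(5.2), np.float64(4.1), np.float64(4.5), np.float64(4.6)] Fx [np.float64(0.4), np.float64(0.6), np.float64(-0.2), np.float64(0.4)] Fz [np.float64(-3.1), np.float64(-3.7), np.float64(-3.0), np.float64(-3.5)] gap 0.293
```

Request:
step_arm(plan=[[1,[0.003,0,0],0]])

```text
time: 22.0
position: [0.6132, 0.0455, 0.0863]
tcp_rot: [-179.5, 0.6, -105.4]
wrist_force: [1.1, 5.5, -2.4]
finger_gap: 0.298
```

```bash
python3 -c "
from h import *
rk(4)"
```

```text
t 22.15 along mm 110.17 across 2.52 z 86.3 rot [-179.5     0.57 -105.44] Fu [np.float64(5.6), np.float64(4.6), np.float64(5.2), np.float64(6.0)] Fx [np.float64(-0.5), np.float64(0.1), np.float64(0.3), np.float64(-0.2)] Fz [np.float64(-2.4), np.float64(-2.9), np.float64(-3.5), np.float64(-4.3)] gap 0.295
```

Contact is at 110.17 mm, 40.0 mm on from the last one, and the force has risen. I'll ease off within the notch play before lifting.

Request:
step_arm(plan=[[1,[-0.008,0,0],0],[1,[-0.006,0,0],0]])

```text
time: 22.35
position: [0.6129, 0.0458, 0.0863]
tcp_rot: [-179.6, 0.5, -105.4]
wrist_force: [0.2, 0.4, -1.6]
finger_gap: 0.298
```

```bash
python3 -c "
from h import *
rk(3)"
```

```text
t 22.45 along mm 110.46 across 2.12 z 86.3 rot [-179.56    0.47 -105.44] Fu [np.float64(0.4), np.float64(0.6), np.float64(0.6)] Fx [np.float64(0.0), np.float64(0.6), np.float64(0.0)] Fz [np.float64(-1.6), np.float64(-1.3), np.float64(-2.2)] gap 0.291
```

Unloaded, so I'll lift.

Request:
step_arm(plan=[[1,[0,0,-0.03],0],[1,[-0.001,0,-0.06],0],[1,[-0.002,0,-0.08],0],[1,[-0.002,0,-0.1],0],[1,[-0.001,0,-0.12],0],[1,[0,0,-0.1],0],[1,[0,0,-0.05],0],[1,[0,0,0],0]])

```text
time: 23.25
position: [0.6124, 0.0452, 0.1468]
tcp_rot: [-179.5, 0.4, -105.5]
wrist_force: [-0.3, 1.2, -1.2]
finger_gap: 0.294
```

```bash
python3 -c "
from h import *
rk(2)
t=[.4535,.1642,.15]
rem(*t,-90-6)"
```

```text
t 23.3 along mm 109.6 across 1.72 z 146.4 rot [-179.52    0.44 -105.47] Fu [np.float64(1.0), np.float64(-0.4)] Fx [np.float64(-0.6), np.float64(0.0)] Fz [np.float64(-1.2), np.float64(-2.2)] gap 0.294
t 23.3 pos [0.6122 0.0452 0.1464] rot [-179.52    0.44 -105.47] F [-0.08 -0.39 -2.18] gap 0.294
shift [-0.7242  1.8471 -0.0457] |d|mm 198.5 turn -0.0526 deg 9.47
joints [ 22.4  18.5 -14.6  -0.1 -56.3  52.2]
```

Request:
step_arm(plan=[[1,[-0.06,0.15,0],0],[1,[-0.11,0.27,0],0],[1,[-0.13,0.34,0],0],[1,[-0.13,0.34,0],0],[1,[-0.12,0.3,0],0],[1,[-0.08,0.22,0],0],[1,[-0.04,0.11,0],0],[1,[0,0,0],0],[1,[0,0,0],0]])

```text
time: 24.2
position: [0.4528, 0.1584, 0.1411]
tcp_rot: [-179.8, 0.2, -105.5]
wrist_force: [0.8, 0.3, -1.3]
finger_gap: 0.294
```

```bash
python3 -c "
from h import *
rk(1)
rem(.4535,.1642,.07,-105.5)
s=snapshot('side');cv2.imwrite('pics/side14.png',s['frame'])
s2=snapshot('top');cv2.imwrite('pics/top14.png',s2['frame'])
R=frame(*E0[:2],np.radians(-15.5))
ex=[(R,[box(-34,34,-5,5,25,57)],(255,255,0)),(R,[box(-30,30,a-5,a+5,25,57) for a in(40,80,120)],(255,0,255))]
overlay('side',s['frame'],'pics/ov14s.png',(295,180,355,255),8)
overlay('top',s2['frame'],'pics/ov14t.png',(260,140,360,200),8)
rem(.4535,.1642,.07,-105.5)"
```

```text
t 24.2 along mm 176.14 across -182.24 z 141.1 rot [-1.7983e+02  1.7000e-01 -1.0555e+02] Fu [np.float64(0.5)] Fx [np.float64(0.7)] Fz [np.float64(-1.3)] gap 0.294
t 24.2 pos [0.4528 0.1584 0.1411] rot [-1.7983e+02  1.7000e-01 -1.0555e+02] F [ 0.83  0.26 -1.31] gap 0.294
shift [-0.0554  0.0103  0.7108] |d|mm 71.3 turn -0.0003 deg 0.05
joints [ 42.9   6.9 -31.1   0.1 -51.8  31.5]
t 24.3 pos [0.4532 0.1581 0.141 ] rot [-1.7983e+02  1.6000e-01 -1.0562e+02] F [ 0.14 -0.64 -0.87] gap 0.297
shift [-0.0574  0.0154  0.71  ] |d|mm 71.3 turn -0.0006 deg 0.12
joints [ 42.8   6.9 -31.    0.1 -51.8  31.5]
```

View pics/ov14t.png

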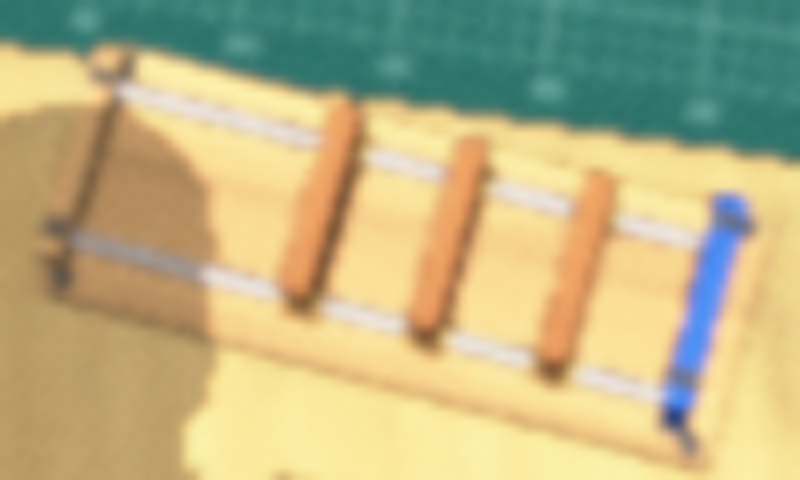

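View pics/ov14s.png

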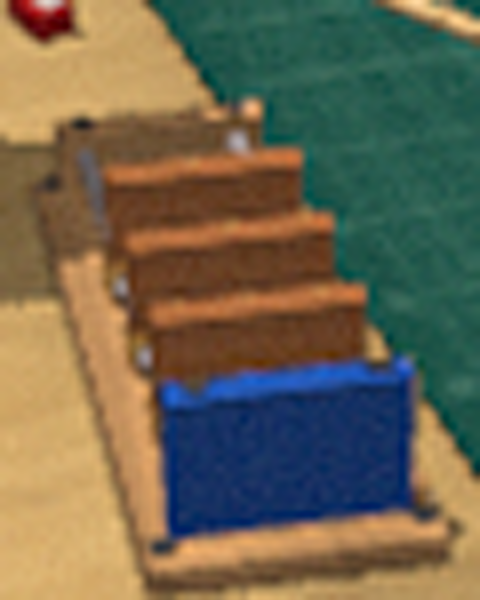

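View pics/side14.png

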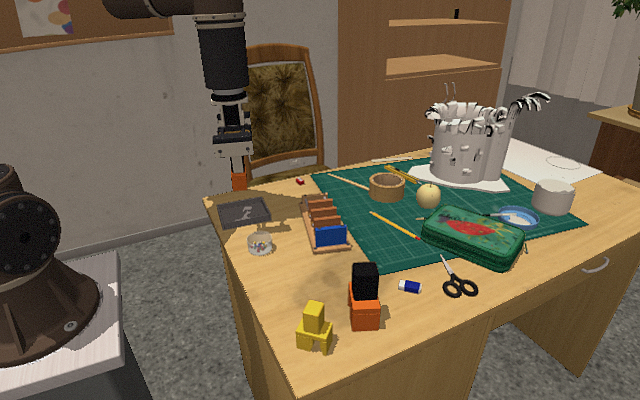

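```bash
cat > meas.py <<'E'
from h import *
import sys
for f in sys.argv[1:]:
  im=cv2.imread(f).astype(np.float32); R=[]
  a=np.arange(-12,180,.25)
  for x in (-20,-15,-10,-5,0,5,10,15,20):
    P=E0+np.outer(a/1000,U)+X*(x/1000); P[:,2]=.057
    p=proj("top",P).astype(np.float32)
    v=cv2.remap(im,p[:,0].reshape(1,-1),p[:,1].reshape(1,-1),cv2.INTER_CUBIC)[0]
    rb=v[:,2]-v[:,0]; g=v[:,1]/v[:,2]
    w=np.clip(.72-g,0,None)*(v[:,2]>90)
    bl=np.clip(v[:,0]-v[:,2],0,None)*(a<15)
    out=[(a*bl).sum()/bl.sum()]
    pk=(w>0.03).astype(np.uint8); n,l,s,c=cv2.connectedComponentsWithStats(pk[None])
    for i in range(1,n):
        if s[i,4]>20: m=l[0]==i; out.append((a[m]*w[m]).sum()/w[m].sum())
    R.append(out)
  for o in R: print(np.round(o,1), np.round(np.diff(o),1))
E
python3 meas.py pics/top0.png pics/top14.png
```

```text
[  0.2  50.2 102.5 159.3] [50.  52.3 56.8]
[1.000e-01 5.050e+01 1.020e+02 1.591e+02] [50.4 51.5 57.2]
[ -0.   49.6 102.3 158.9] [49.7 52.7 56.5]
[-1.000e-01  5.020e+01  1.019e+02  1.583e+02] [50.3 51.7 56.4]
[1.000e-01 5.000e+01 1.022e+02 1.584e+02] [49.9 52.2 56.2]
[  0.2  49.5 101.7 158.8] [49.3 52.3 57.1]
[1.000e-01 4.940e+01 1.022e+02 1.582e+02] [49.2 52.9 56. ]
[  0.3  50.7 102.8 159.7] [50.4 52.  56.9]
[ -0.   50.3 102.6 159.2] [50.4 52.2 56.6]
[  0.2  39.   77.2 116.7] [38.7 38.2 39.5]
[1.000e-01 3.880e+01 7.770e+01 1.166e+02] [38.7 38.9 38.9]
[ -0.   38.5  77.6 116. ] [38.5 39.2 38.4]
[-1.000e-01  7.680e+01  1.162e+02] [76.9 39.4]
[1.000e-01 3.780e+01 7.720e+01 1.162e+02] [37.7 39.4 38.9]
[  0.2  76.8 116.1] [76.6 39.3]
[  0.2 115.9] [115.8]
[  0.3  38.2 116.5] [37.9 78.3]
[ -0.   77.4 116.6] [77.5 39.1]
```

Top-view spacings are 38.4, 39.0 and 39.0 mm, so equal within the picture's resolution. The arm's own contact readings are 40.0 mm apart. Now I'll lower the block into the tray.

Request:
step_arm(plan=[[1,[-0.02,0.005,0.05],0],[1,[-0.02,0.005,0.12],0],[1,[-0.01,0,0.15],0],[1,[0,0,0.15],0],[1,[0,0,0.1],0],[1,[0,0,0.05],0],[1,[0,0,0.02],0],[1,[0,0,0],0]])

```text
time: 25.1
position: [0.4576, 0.1615, 0.0725]
tcp_rot: [-179.8, 0.1, -106.0]
wrist_force: [-0.2, -0.2, -2.9]
finger_gap: 0.294
```

```bash
python3 -c "
from h import *
rk(2)
rem(.4535,.1642,.06,-105.5)"
```

```text
t 25.15 along mm 180.49 across -178.34 z 72.8 rot [-1.7981e+02  1.1000e-01 -1.0601e+02] Fu [np.float64(-0.3), np.float64(-0.6)] Fx [np.float64(-0.1), np.float64(0.0)] Fz [np.float64(-2.9), np.float64(-1.8)] gap 0.296
t 25.15 pos [0.4577 0.1616 0.0728] rot [-1.7981e+02  1.1000e-01 -1.0601e+02] F [-0.11 -0.55 -1.78] gap 0.296
shift [-0.0133  0.0477  0.1274] |d|mm 13.7 turn -0.0028 deg 0.51
joints [ 42.8  12.7 -35.1   0.2 -42.   31.1]
```

Request:
step_arm(plan=[[1,[0,0.02,0.04],0],[1,[0,0.01,0.05],0],[1,[0,0,0.02],0],[1,[0,0,0.01],0],[1,[0,0,0],0]])

```text
time: 25.65
position: [0.4553, 0.1632, 0.0612]
tcp_rot: [-179.7, 0.3, -106.0]
wrist_force: [0.5, 0.7, -0.9]
finger_gap: 0.293
```

```bash
python3 -c "
from h import *
rk(3)
rem(.4535,.1642,.059,-105.5)
s=snapshot('side');overlay('side',s['frame'],'pics/ov15.png',(205,160,285,240),8)"
```

```text
t 25.75 along mm 181.57 across -181.01 z 61.4 rot [-179.7     0.27 -105.98] Fu [np.float64(0.8), np.float64(0.1), np.float64(-0.1)] Fx [np.float64(0.3), np.float64(0.3), np.float64(0.1)] Fz [np.float64(-0.9), np.float64(-1.8), np.float64(-2.7)] gap 0.293
t 25.75 pos [0.4554 0.1633 0.0614] rot [-179.7     0.27 -105.98] F [ 0.08 -0.13 -2.72] gap 0.293
shift [-0.0029  0.0206  0.0235] |d|mm 3.1 turn -0.0027 deg 0.48
joints [ 43.2  13.5 -36.1   0.2 -40.1  30.7]
```

View pics/ov15.png

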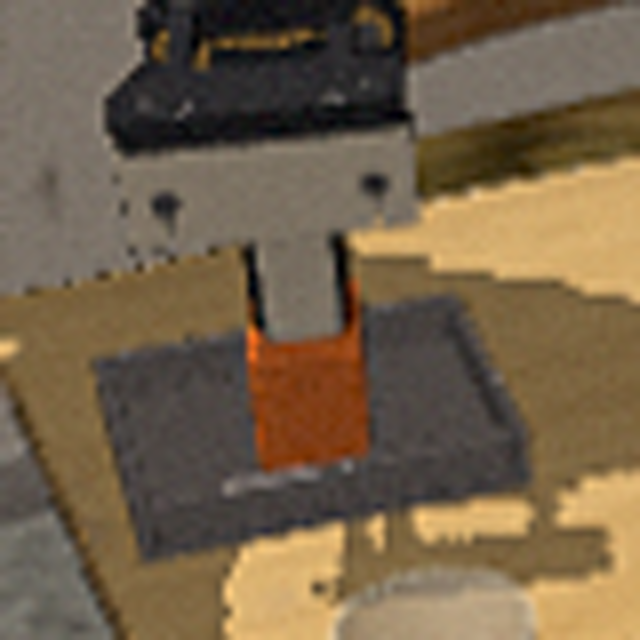

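Request:
step_arm(plan=[[1,[0,0,0.012],0],[1,[0,0,0.01],0],[1,[0,0,0.006],0]])

```text
time: 26.1
position: [0.4557, 0.1635, 0.0588]
tcp_rot: [-179.7, 0.3, -106.0]
wrist_force: [-1.8, -0.4, 6.8]
finger_gap: 0.294
```

```bash
python3 -c "
from h import *
rk(3)"
```

```text
t 26.2 along mm 181.82 across -180.74 z 58.9 rot [-179.68    0.31 -105.98] Fu [np.float64(-0.9), np.float64(-0.4), np.float64(-0.7)] Fx [np.float64(-1.6), np.float64(-1.4), np.float64(-1.0)] Fz [np.float64(6.8), np.float64(0.6), np.float64(-0.4)] gap 0.296
```

Request:
step_arm(plan=[[-0.2,[0,0,0],0],[-0.2,[0,0,0],0],[-0.2,[0,0,0],0],[-0.2,[0,0,0],0],[-0.2,[0,0,-0.05],0],[-0.2,[0,0,-0.15],0],[-0.2,[0,0,-0.25],0],[-0.2,[0,0,-0.3],0],[-0.2,[0,0,-0.3],0],[-0.2,[0,0,-0.2],0],[-0.2,[0,0,0],0]])

```text
time: 27.3
position: [0.4548, 0.1626, 0.1906]
tcp_rot: [-179.7, 0.3, -106.0]
wrist_force: [-0.2, 0.5, -0.4]
finger_gap: 0.603
```

```bash
python3 -c "
from h import *
rk(1)
s=snapshot('side');cv2.imwrite('pics/side16.png',s['frame']);overlay('side',s['frame'],'pics/ov16.png',(205,160,365,260),5)
s2=snapshot('top');cv2.imwrite('pics/top16.png',s2['frame']);overlay('top',s2['frame'],'pics/ov16t.png',(220,130,380,270),5)"
```

```text
t 27.3 along mm 180.71 across -181.35 z 190.6 rot [-179.65    0.26 -105.96] Fu [np.float64(0.4)] Fx [np.float64(-0.3)] Fz [np.float64(-0.4)] gap 0.603
```

View pics/ov16.png

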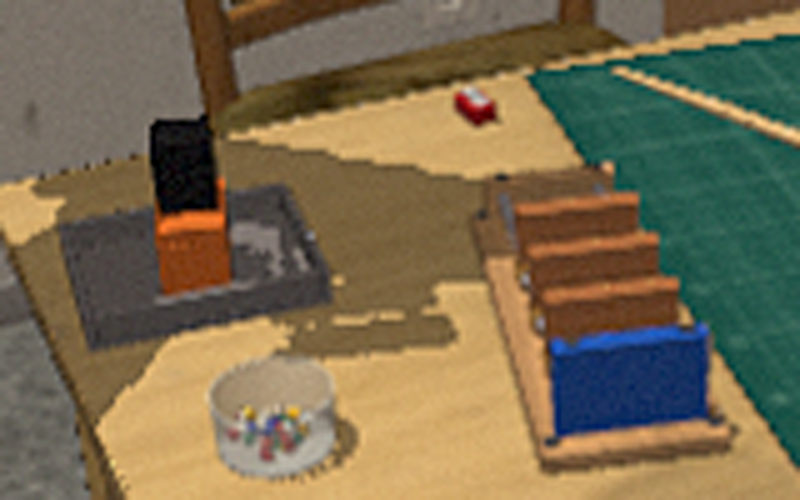

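View pics/ov16t.png

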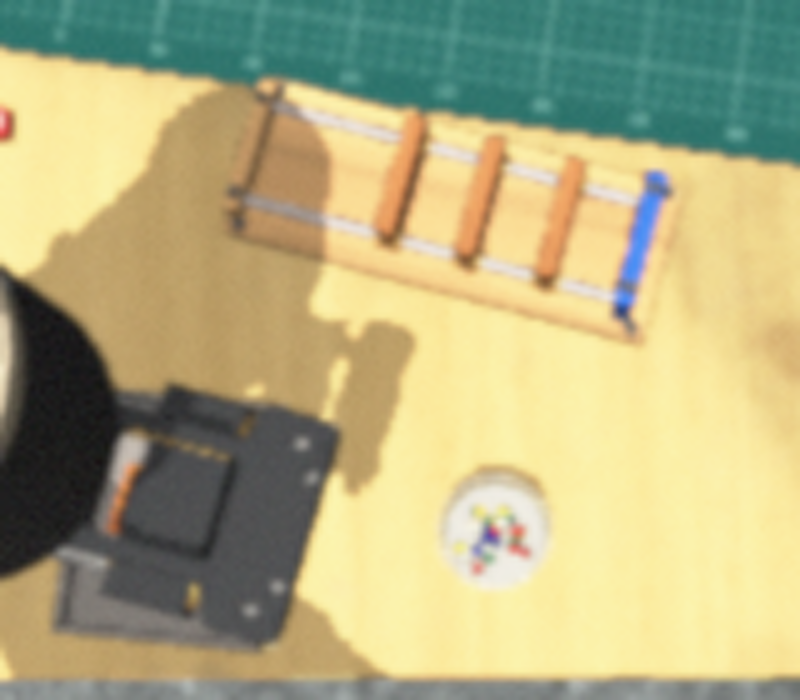

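```bash
python3 -c "
from station import *
print(job_done())"
```

```text
the job is handed in; nothing more can be done
None
```

I set all three dividers with the smaller orange spacer, working out from the blue end plate, then stood the block upright in the grey tray. I handed the job in at about 27 s.

- **Setting by touch:** The thick leg's contact showed as a rise in wrist force, from about 3.5 N of drag to about 6 N. It came at 30.1, 70.1 and 110.2 mm from the plate, which makes the steps 40.0 mm each.
- **Disagreement:** The top camera gave 38.4, 39.0 and 39.0 mm between middles. That is even, but about 1 mm short of 40. I trusted the contact readings, because the camera's estimate of the plate-to-first-divider distance had also read about 1 mm low before I started.
- **Lifting off:** The block drifted about 1 mm toward the plate during the first two lifts. The forces I read then stayed under the dividers' 4 N friction, so I don't think it moved anything. Before the third lift I backed off until the force was nearly zero.
- **Last look:** The block stood upright in the tray with the gripper clear above it. The pin tub and sharpener were in place in the final pictures. The eraser was outside the final close-ups, but it was in place in the last full picture, taken just before I lowered the block into the tray.

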